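# Kit a batch of machine levers: rack the bars, count out the ball knobs by weight

### The job

Kit this batch of levers: lay every turned lever bar across both combs of the notched rack, one to a notch, and tip from the blue pouring cup into the scale's tray exactly as many ball knobs as there are lever bars in this batch (there may be two, three or four). First lift the check weight off the scale and stand it on the black rubber mat; when the count is right, stand the cup upright on the mat again with the remaining knobs still in it, and leave the other things on the bench where they are.

Things in the scene. Friction and masses are not known exactly. Their poses are not given: they have to be found in the camera images.
- rack: Fixed rack: a wooden foot 130 x 226 x 40 mm with two upright aluminium combs across it (8 mm thick, at x -52 and +52 mm, teeth tops 86 mm up). Each comb has four 90 degree V notches in its top edge, at y -75, -25, +25, +75 mm, matching, so that a bar lies along x across both. Origin: middle of the underside, on the bench.
- rack_seat (a point): Point above the rack's middle at the height of the axis of a seated bar (72 mm above the bench, 32 mm above the wooden foot); axes as the rack: x along seated bars, y across the notches.
- board: Fixed plywood board 200 x 320 x 6 mm on which the lever bars lie at the start, side by side, roughly along its x. Origin: middle of its underside.
- lever1: Turned steel lever bar, 160 mm long, about 0.3 kg: a square middle 60 mm long and 20 x 20 mm, with round ends 16 mm in diameter and 50 mm long on both sides. Origin at its centre, x along its length. At the start it lies on a flat of the square. Always there.
- lever2: Turned steel lever bar, 160 mm long, about 0.3 kg: a square middle 60 mm long and 20 x 20 mm, with round ends 16 mm in diameter and 50 mm long on both sides. Origin at its centre, x along its length. At the start it lies on a flat of the square. Absent (None) in some batches.
- lever3: Turned steel lever bar, 160 mm long, about 0.3 kg: a square middle 60 mm long and 20 x 20 mm, with round ends 16 mm in diameter and 50 mm long on both sides. Origin at its centre, x along its length. At the start it lies on a flat of the square. Absent (None) in some batches.
- lever4: Turned steel lever bar, 160 mm long, about 0.3 kg: a square middle 60 mm long and 20 x 20 mm, with round ends 16 mm in diameter and 50 mm long on both sides. Origin at its centre, x along its length. At the start it lies on a flat of the square. Absent (None) in some batches.
- scale: Fixed spring scale: grey housing 150 x 130 x 52 mm with a sloped dial on its -x side reaching 160 mm from the middle, up to 80 mm high. Origin: middle of the underside; axes as the tray.
- pan_in (a point): Centre of the inner floor of the scale's steel tray (inside 150 along x by 120 mm along y, walls 3 mm thick and 33 mm high above the inner floor); 95 mm above the bench when empty, sinking with the load.
- pan (a joint): How far the scale's tray has sunk, m; 0 when empty, growing 4.09 mm for each knob (50 g) and 24.5 mm for the check weight; it stops at 34 mm. It swings for about half a second after a load. The red pointer on the dial turns with it.
- weight: Brass check weight, 300 g, 61 mm tall: body 36 mm in diameter and 36 mm tall, neck, and a grip knob 22 mm in diameter from 47 to 61 mm. Origin: middle of its underside, z up. Stands in the scale's tray at the start.
- mat: Fixed black rubber mat 120 (x) x 400 (y) x 4 mm. Origin: middle of its underside (bench level).
- cup: Blue pouring cup, 0.24 kg empty: narrow open-topped trough between two flat side plates, 42 mm wide over all (y), on a flat foot 130 x 50 x 4 mm (x -43 to +87 mm). The plates are 206 x 61 mm rectangles leaning 30.5 degrees, high end at the lip (-x); their middle is at x 20, z 78 mm, upper edge at z 113 mm above x 20 and at z 154 mm above x -50. Origin on its underside, mid-width; z up.
- cup_lip (a point): Middle of the cup's pouring lip, at x -80, z 106 mm of the cup, axes as the cup. From it the inner floor (36 mm wide, one knob wide) runs back as a hump-shaped ramp, an arc of 200 mm radius: nearly level at the lip, falling ever more steeply to the closed end at x 80, z 12 mm. The knobs lie on it in single file, against the closed end.
- cup_mid (a point): Middle of the trough between the side plates, near the filled cup's centre of mass: x 15, z 85 mm of the cup. The cup stands on the mat at the start. Tilting it forward (lip down) lets the knobs roll over the lip one by one, the first at roughly 20 to 35 degrees, each next one about 7 to 12 degrees further; tilting back stops them.
- knob1: Red ball knob, 32 mm in diameter, 50 g, with a brass insert. Origin at its centre. All six lie in the cup at the start.
- knob2: Red ball knob, 32 mm in diameter, 50 g, with a brass insert. Origin at its centre. All six lie in the cup at the start.
- knob3: Red ball knob, 32 mm in diameter, 50 g, with a brass insert. Origin at its centre. All six lie in the cup at the start.
- knob4: Red ball knob, 32 mm in diameter, 50 g, with a brass insert. Origin at its centre. All six lie in the cup at the start.
- knob5: Red ball knob, 32 mm in diameter, 50 g, with a brass insert. Origin at its centre. All six lie in the cup at the start.
- knob6: Red ball knob, 32 mm in diameter, 50 g, with a brass insert. Origin at its centre. All six lie in the cup at the start.
- adapter: Black power adapter, 150 x 65 x 38 mm. Leave it alone.
- file_handle: Wooden file handle, 115 mm tall, standing. Leave it alone.
- small_box: Clear open plastic small-parts box, 140 x 100 x 35 mm. Leave it alone.
Not all that is in view belongs to the job. There is more than one size of the weight; the one meant has the size given above.

How it is judged:
On the way, in this order (a step that is already met when the one before it is completed fails the run):
1. the check weight stands on the mat and the scale is empty (x of weight in the frame of mat between -0.06 and 0.06 m and y of weight in the frame of mat between -0.2 and 0.2 m and z of weight in the frame of mat between -0.001 and 0.01 m and angle between weight's own z axis and vertical below 0.1 rad and linear speed of weight below 0.03 m/s and value of joint pan below 0.0015 m), for 0.2 s.
2. knobs are tipped from the tilted cup into the tray: the cup is tipped more than 15 degrees and at least one knob's weight is on the scale (angle between cup's own z axis and vertical above 0.26 rad and x of cup_lip in the frame of pan_in between -0.12 and 0.12 m and y of cup_lip in the frame of pan_in between -0.12 and 0.12 m and value of joint pan above 0.00265687 m), for 0.1 s.
3. the cup stands upright on the mat again with the right number of knobs on the scale (x of cup in the frame of mat between -0.05 and 0.05 m and y of cup in the frame of mat between -0.18 and 0.18 m and z of cup in the frame of mat between -0.001 and 0.01 m and angle between cup's own z axis and vertical below 0.1 rad and linear speed of cup below 0.03 m/s and ((value of joint pan between 0.00674437 and 0.00960562 m and (height (world z) of lever2 above -5 m or value of joint pan above 1 m) and height (world z) of each of lever3, lever4 below -5 m) or (value of joint pan between 0.00674437 and 0.00960562 m and height (world z) of each of lever2, lever4 below -5 m and (height (world z) of lever3 above -5 m or value of joint pan above 1 m)) or (value of joint pan between 0.00674437 and 0.00960562 m and height (world z) of each of lever2, lever3 below -5 m and (height (world z) of lever4 above -5 m or value of joint pan above 1 m)) or (value of joint pan between 0.0108319 and 0.0136931 m and (height (world z) of lever2 above -5 m or value of joint pan above 1 m) and (height (world z) of lever3 above -5 m or value of joint pan above 1 m) and height (world z) of lever4 below -5 m) or (value of joint pan between 0.0108319 and 0.0136931 m and (height (world z) of lever2 above -5 m or value of joint pan above 1 m) and height (world z) of lever3 below -5 m and (height (world z) of lever4 above -5 m or value of joint pan above 1 m)) or (value of joint pan between 0.0108319 and 0.0136931 m and height (world z) of lever2 below -5 m and (height (world z) of lever3 above -5 m or value of joint pan above 1 m) and (height (world z) of lever4 above -5 m or value of joint pan above 1 m)) or (value of joint pan between 0.0149194 and 0.0177806 m and (height (world z) of lever2 above -5 m or value of joint pan above 1 m) and (height (world z) of lever3 above -5 m or value of joint pan above 1 m) and (height (world z) of lever4 above -5 m or value of joint pan above 1 m)))), for 0.2 s.
At the end, for the whole second after the job is handed in: Every bar lies in a notch across both combs (20 mm along, 4 mm height, 0.06 rad), at rest. The scale holds exactly one knob per bar (+-0.35 knob); all other knobs in the cup. Cup upright (0.1 rad) on the mat (50 x 180 mm off its middle), check weight upright on the mat (60 x 200 mm) (all of step 3 and x of lever1 in the frame of rack_seat between -0.02 and 0.02 m and y of lever1 in the frame of rack_seat between -0.09 and 0.09 m and z of lever1 in the frame of rack_seat between -0.004 and 0.004 m and angle between the x axis of each of lever1, lever2, lever3, lever4 and the x axis of rack_seat, either way round below 0.06 rad and linear speed of each of lever1, lever2, lever3, lever4 below 0.02 m/s and x of lever2 in the frame of rack_seat between -0.02 and 0.02 m and y of lever2 in the frame of rack_seat between -0.09 and 0.09 m and z of lever2 in the frame of rack_seat between -0.004 and 0.004 m and x of lever3 in the frame of rack_seat between -0.02 and 0.02 m and y of lever3 in the frame of rack_seat between -0.09 and 0.09 m and z of lever3 in the frame of rack_seat between -0.004 and 0.004 m and x of lever4 in the frame of rack_seat between -0.02 and 0.02 m and y of lever4 in the frame of rack_seat between -0.09 and 0.09 m and z of lever4 in the frame of rack_seat between -0.004 and 0.004 m and ((x of knob1 in the frame of pan_in between -0.08 and 0.08 m and y of knob1 in the frame of pan_in between -0.064 and 0.064 m and z of knob1 in the frame of pan_in between 0 and 0.05 m) or (x of knob1 in the frame of cup between -0.085 and 0.125 m and y of knob1 in the frame of cup between -0.02 and 0.02 m and z of knob1 in the frame of cup between 0.01 and 0.15 m)) and ((x of knob2 in the frame of pan_in between -0.08 and 0.08 m and y of knob2 in the frame of pan_in between -0.064 and 0.064 m and z of knob2 in the frame of pan_in between 0 and 0.05 m) or (x of knob2 in the frame of cup between -0.085 and 0.125 m and y of knob2 in the frame of cup between -0.02 and 0.02 m and z of knob2 in the frame of cup between 0.01 and 0.15 m)) and ((x of knob3 in the frame of pan_in between -0.08 and 0.08 m and y of knob3 in the frame of pan_in between -0.064 and 0.064 m and z of knob3 in the frame of pan_in between 0 and 0.05 m) or (x of knob3 in the frame of cup between -0.085 and 0.125 m and y of knob3 in the frame of cup between -0.02 and 0.02 m and z of knob3 in the frame of cup between 0.01 and 0.15 m)) and ((x of knob4 in the frame of pan_in between -0.08 and 0.08 m and y of knob4 in the frame of pan_in between -0.064 and 0.064 m and z of knob4 in the frame of pan_in between 0 and 0.05 m) or (x of knob4 in the frame of cup between -0.085 and 0.125 m and y of knob4 in the frame of cup between -0.02 and 0.02 m and z of knob4 in the frame of cup between 0.01 and 0.15 m)) and ((x of knob5 in the frame of pan_in between -0.08 and 0.08 m and y of knob5 in the frame of pan_in between -0.064 and 0.064 m and z of knob5 in the frame of pan_in between 0 and 0.05 m) or (x of knob5 in the frame of cup between -0.085 and 0.125 m and y of knob5 in the frame of cup between -0.02 and 0.02 m and z of knob5 in the frame of cup between 0.01 and 0.15 m)) and ((x of knob6 in the frame of pan_in between -0.08 and 0.08 m and y of knob6 in the frame of pan_in between -0.064 and 0.064 m and z of knob6 in the frame of pan_in between 0 and 0.05 m) or (x of knob6 in the frame of cup between -0.085 and 0.125 m and y of knob6 in the frame of cup between -0.02 and 0.02 m and z of knob6 in the frame of cup between 0.01 and 0.15 m)) and x of weight in the frame of mat between -0.06 and 0.06 m and y of weight in the frame of mat between -0.2 and 0.2 m and z of weight in the frame of mat between -0.001 and 0.01 m and angle between weight's own z axis and vertical below 0.1 rad and linear speed of weight below 0.03 m/s and velocity of joint pan below 0.01 m/s); the robot touches nothing.
It fails at once if the black power adapter is pushed more than 3 cm (distance of adapter from where it was at the start of the episode above 0.03 m).
It fails at once if the wooden file handle is pushed more than 3 cm (distance of file_handle from where it was at the start of the episode above 0.03 m).
It fails at once if the clear small-parts box is pushed more than 3 cm (distance of small_box from where it was at the start of the episode above 0.03 m).
Of lever2, lever3, lever4 only 1 to 3 are there at a start; the rules pass over those that are not, and their reading is None.
At some moment in a run one of lever1, lever2 may be knocked a few centimetres aside while the robot is not near it.
It also fails if it takes over 210 s, if anything falls off the work surface, if the arm or the gripper's body presses on something with over 40 N, if the wrist force passes 120 N, or if a joint passes its speed limit or range.

### The arm

A 6-joint arm with a two-finger parallel gripper is mounted at the origin on the work surface. World frame = base frame: x ahead of the robot, y to its left, z up, the work surface at z = 0. Lengths are in m, angles in rad, forces in N, time in s.
With the tool pointing down it reaches from about 0.35 to 0.775 m from the base axis. Payload 5.5 kg.
Tool frame: the origin (TCP) lies midway between the tips of the shut fingers; the grasp point (between the pads) lies 19 mm behind it; z points along the fingers, y is the direction in which the jaws open and shut (so a half turn about z gives the same grasp; the last joint's range is limited). The gripper opens to 85 mm and grips with 20 to 120 N. Pads are 22 mm wide; open, the fingers measure 114 mm over their backs; the gripper's body (76 mm by 85 mm) begins 54 mm behind the grasp point. The pads swing forward as they close: fully open they stand 13 mm farther back than shut.
Start: joints at [1.105, 0.313, 0.046, 1.304, 0, 1.431], TCP at [0.184, 0.545, 0.231] pointing down, gripper open.
Joint ranges: [-2.76, 2.76], [-0.86, 1.69], [-1.03, 1.26], [-2.2, 2.34], [-1.47, 1.5], [-3.14, 3.14]. Speed limits (rad/s): [2.57, 2.57, 3.14, 3.14, 3.14, 3.14].

### API

Orientations are given as a unit quaternion [w, x, y, z].
In Python, from workcell import env gives the robot as it stands.
- The arm moves only by the shell command python3 -m creep 'ROWS' [OPENING] [FORCE]. ROWS is JSON, a list of rows, each a list of 6 numbers: the shift along the tool's x, y, z in m, then the turn, a rotation vector about the tool's x, y, z in degrees. A call has exactly 8 rows; each row is the pose to reach, as a shift and turn from the pose commanded when the call began, along the tool's axes at that moment; what a row does not reach only later rows make up. A row lasts 1/10 s, in which the tool goes at most 50 mm and 8.59 degrees, less where a joint would pass 70% of its speed; a pose out of reach is approached as far as the arm can. A call with a gripper value outside its range is refused whole. OPENING is the finger opening in m, from 0 to 0.0854, set as the call begins (- or left out, the last holds). The fingers move at their own pace and stop on an object; FORCE is the grip in N (left out, the last holds). Time passes only in rows, so rows that repeat a pose let the fingers close, or fill a call up. It gives the time, the measured TCP pose, the force and the opening at its end, in the units of the state.
- env.get_state(): the state, without advancing time (a new reading comes with each control period).
- env.read_camera(name): name is "scene" or "top" or "wrist"; returns (picture, depth): 480x640x3 uint8, blue, green, red; 480x640 float32, m along the optical axis (not along the pixel's ray), 0 where there is no reading.
- env.camera_params(name): a dict with "fx", "fy", "cx", "cy" (pixels), "position" and "orientation" of the camera in the world. Camera axes: x right, y up, looking along -z (the intrinsics and any distortion apply to the point x, -y, -z); pixel columns grow to the right and rows downward; lengths in m; the calibration is good to about 2 mm. A picture is of the moment at which its call begins: read the wrist's pose just before it. camera_params takes no time and is no camera call; for the wrist camera it gives the pose at the moment of the call.
- env.hand_in(): hands the job in, once; it reports no verdict.
The state is a dict: "clock": time; "joint_pos": joint angles; "qvel": joint speeds; "tau": joint torques, N m; "tcp_pos": TCP position; "orientation": TCP orientation; "wrist_force": force on the tool from outside, world axes, zero at the start; "ft_torque": the same for the moment, N m; "finger_gap": finger opening in m.
Only numpy, scipy, OpenCV 4.12 (cv2) and the standard library are available. Lean on these libraries where they do the work, as an engineer would, in place of code of your own. Each camera call takes 0.05 s, during which the arm holds its last target. There are 200 camera calls.

## Working session

There is one attempt and no reset: what is moved stays moved. The work goes in short steps, Python scripts to look and compute and a shell command to move; the robot and the scene stay as the last step left them, time stands still between calls to the robot, and variables do not carry over. Pictures are saved under pics/ and viewed, about 12 in all and at most 16, crops included, and the job is handed in when it is done.

```bash
ls; mkdir -p pics; cat > h.py <<'E'
import numpy as np, cv2
from scipy.spatial.transform import Rotation as R
from workcell import env
def q(o): return R.from_quat([o[1],o[2],o[3],o[0]])
def cam(n):
    p=env.camera_params(n); im,d=env.read_camera(n); return p,im,d
def cloud(p,d):
    v,u=np.mgrid[0:480,0:640]
    x=(u-p['cx'])/p['fx']*d; y=-(v-p['cy'])/p['fy']*d
    P=np.stack([x,y,-d],-1)
    W=P@q(p['orientation']).as_matrix().T+np.array(p['position']); W[d<=0]=np.nan
    return W
def st():
    s=env.get_state(); print(round(s['clock'],2),np.round(s['tcp_pos'],4),np.round(s['orientation'],4),'F',np.round(s['wrist_force'],1),'gap',round(s['finger_gap'],4)); return s
E
python3 - <<'E'
from h import *
s=st()
for n in['top','scene']:
    p,im,d=cam(n); print(n,p)
    np.savez(n+'0.npz',im=im,d=d); cv2.imwrite(f'pics/{n}0.png',im)
E
```

```text
pics
0.0 [0.1838 0.5443 0.2304] [-3.000e-04  1.622e-01  9.868e-01 -9.000e-04] F [ 0.1  0.2 -0.4] gap 0.085
top {'fx': 504.06452194306615, 'fy': 504.06452194306615, 'cx': 322.96317703045173, 'cy': 242.06688666840157, 'position': array([0.32091826, 0.01073544, 1.18698601]), 'orientation': array([-0.66631061, -0.08279753,  0.08948903,  0.73564016])}
scene {'fx': 500.0133025967647, 'fy': 500.0133025967647, 'cx': 315.8477226843372, 'cy': 235.53185024628826, 'position': array([1.31073459, 0.03452364, 1.28025675]), 'orientation': array([0.66794585, 0.19110294, 0.20881563, 0.68827614])}
```

View pics/top0.png

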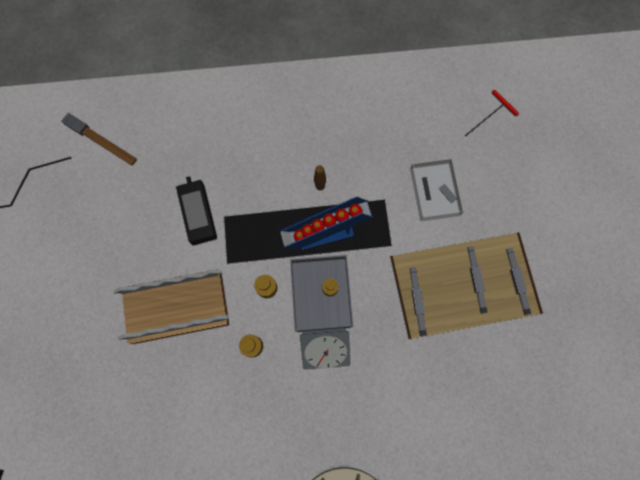

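View pics/scene0.png

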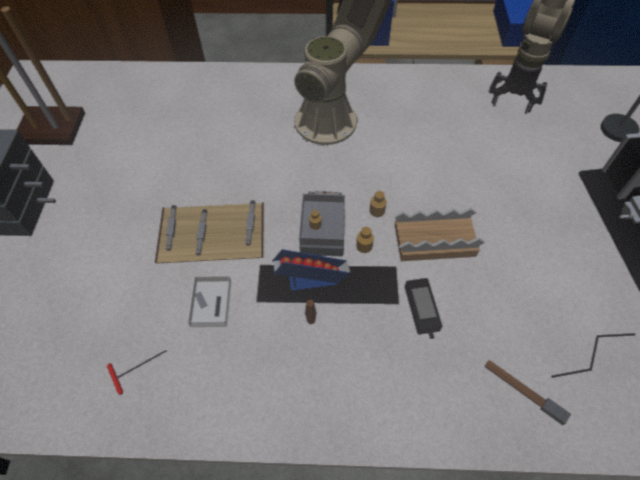

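The top view shows three levers on the board at about px (418,300), (477,280) and (518,282). The check weight is in the tray at (330,286), the cup is on the mat at (325,222), and the rack is at (173,307). Decoy weights stand at (265,286) and (250,345).

```bash
python3 - <<'E'
from h import *
p=env.camera_params('top'); z=np.load('top0.npz'); im,d=z['im'],z['d']; W=cloud(p,d); np.save('W.npy',W)
def roi(u0,u1,v0,v1,z0,z1,name):
    S=W[v0:v1,u0:u1].reshape(-1,3); S=S[(S[:,2]>z0)&(S[:,2]<z1)]
    r=cv2.minAreaRect((S[:,:2]*1000).astype(np.float32)); b=cv2.boxPoints(r)
    a=b[1]-b[0]; c=b[2]-b[1]; l=a if np.hypot(*a)>np.hypot(*c) else c
    print(name,len(S),'mean',np.round(S.mean(0),4),'rect c',np.round(r[0],1),'size',np.round(r[1],1),'long-ang',round(np.degrees(np.arctan2(l[1],l[0])),1),'z5/95',np.round(np.percentile(S[:,2],[5,50,95]),4)); return S
print('bench',np.nanmedian(W[400:440,100:200,2]),np.nanmedian(W[100:130,200:300,2]))
roi(403,432,262,340,.013,.05,'leverA')
roi(462,493,242,318,.013,.05,'leverB')
roi(502,536,242,318,.013,.05,'leverC')
roi(385,550,225,345,.003,.009,'board')
roi(105,240,262,350,.06,.1,'combs')
roi(105,240,262,350,.03,.05,'foot')
roi(288,356,250,335,.11,.14,'trayrim')
roi(288,356,250,335,.05,.085,'trayfloor')
roi(315,345,272,300,.118,.16,'weight')
roi(250,282,270,302,.03,.1,'decoy1')
roi(235,266,330,360,.03,.1,'decoy2')
roi(220,400,195,268,.0025,.007,'mat')
roi(270,380,190,255,.02,.2,'cup')
roi(270,380,190,255,.006,.012,'cupfoot')
roi(310,330,160,192,.02,.2,'handle')
roi(170,220,175,250,.01,.1,'adapter')
roi(405,470,155,225,.02,.1,'box')
# red knobs
hsv=cv2.cvtColor(im,cv2.COLOR_BGR2HSV); m=((hsv[...,0]<8)|(hsv[...,0]>172))&(hsv[...,1]>150)&(hsv[...,2]>80); m[:190]=0;m[260:]=0
S=W[m]; S=S[S[:,2]>.03]; c=S.mean(0); e=np.linalg.svd(S[:,:2]-c[:2])[2][0]; print('knobs',c,np.degrees(np.arctan2(e[1],e[0])),len(S), 'z slope',np.polyfit((S[:,:2]-c[:2])@e,S[:,2],1))
E
```

```text
bench -0.0003735300020528687 -0.0008686986746655467
leverA 552 mean [ 0.4466 -0.2175  0.023 ] rect c [ 448.6 -208.6] size [ 46.2 159.1] long-ang -1.0 z5/95 [0.0169 0.0233 0.0286]
leverB 548 mean [ 0.4839 -0.3628  0.0229] rect c [ 491.7 -364.4] size [ 42.4 168.7] long-ang -8.9 z5/95 [0.0165 0.0231 0.0282]
leverC 567 mean [ 0.4716 -0.4581  0.0226] rect c [ 473.3 -468.4] size [160.   42.9] long-ang 2.5 z5/95 [0.016  0.0231 0.0281]
board 8179 mean [ 0.4791 -0.3347  0.0057] rect c [ 481.8 -349.7] size [405.5 285. ] long-ang 84.3 z5/95 [0.0033 0.0056 0.0084]
combs 1014 mean [0.4929 0.3393 0.0725] rect c [491.5 340.7] size [113.2 244. ] long-ang -84.7 z5/95 [0.0615 0.0722 0.0847]
foot 4633 mean [0.4882 0.3397 0.0396] rect c [464.7 326. ] size [186.3 251.8] long-ang -85.4 z5/95 [0.0355 0.0395 0.0436]
trayrim 102 mean [ 0.4887 -0.0168  0.1281] rect c [489.  -15.1] size [26.1 26.3] long-ang -56.9 z5/95 [0.1112 0.1304 0.1334]
trayfloor 3573 mean [0.4776 0.0048 0.0705] rect c [472.3   3.7] size [120.8 168.8] long-ang -1.0 z5/95 [0.0666 0.0701 0.0754]
weight 90 mean [ 0.4891 -0.0172  0.1303] rect
[... 455 characters left out ...]
6347 -0.0237  0.0933] rect c [636.4 -22.1] size [ 45.2 208.1] long-ang -80.1 z5/95 [0.037  0.0978 0.1403]
cupfoot 502 mean [ 0.6308 -0.0293  0.0077] rect c [665.8 -25.3] size [268.2 161.6] long-ang 85.8 z5/95 [0.0061 0.0073 0.0103]
handle 236 mean [ 0.7517 -0.0197  0.0805] rect c [755.4 -19.8] size [28.8 24.9] long-ang 83.2 z5/95 [0.0309 0.0834 0.1154]
adapter 1781 mean [0.7113 0.282  0.0357] rect c [724.3 286.5] size [172.6  66.1] long-ang 10.4 z5/95 [0.022  0.0369 0.0409]
box 499 mean [ 0.7174 -0.3048  0.0298] rect c [ 716.2 -303. ] size [142.5 102.6] long-ang 2.4 z5/95 [0.0212 0.0305 0.0365]
knobs [ 0.63701699 -0.0264612   0.10148227] -79.72318565746401 528 z slope [0.55652673 0.10148227]
```

```bash
cat >> h.py <<'E'
def down(yaw,tilt=0,axis='y'):
    """tool down, tool-y at world angle yaw (deg), then turned by tilt deg about own axis"""
    y=np.array([np.cos(np.radians(yaw)),np.sin(np.radians(yaw)),0]); z=np.array([0,0,-1.]); x=np.cross(y,z)
    return R.from_matrix(np.stack([x,y,z],1))*R.from_euler(axis,tilt,degrees=True)
def go(pos,Rt=None,frm=None):
    s=env.get_state(); Rc=q(s['orientation']); p=np.array(s['tcp_pos'])
    if frm is not None: p,Rc=frm
    d=Rc.inv().apply(np.array(pos)-p); r=(Rc.inv()*Rt).as_rotvec(degrees=True) if Rt is not None else np.zeros(3)
    print('delta mm',np.round(d*1000,1),'rot deg',np.round(r,2)); return (np.array(pos),Rt or Rc)
E
python3 - <<'E'
from h import *
W=np.load('W.npy'); im=np.load('top0.npz')['im']; hsv=cv2.cvtColor(im,cv2.COLOR_BGR2HSV)
def rect(S,n):
    r=cv2.minAreaRect((S[:,:2]*1000).astype(np.float32)); print(n,len(S),np.round(r[0],1),np.round(r[1],1),round(r[2],1))
m=(hsv[...,2]<35)&(np.abs(W[...,2]-.004)<.006); m[:195]=0;m[270:]=0;m[:,:215]=0;m[:,400:]=0
m=cv2.morphologyEx(m.astype(np.uint8),cv2.MORPH_OPEN,np.ones((3,3)))>0
rect(W[m],'mat')
V=W[250:340,285:360].reshape(-1,3)
f=V[(V[:,2]>.065)&(V[:,2]<.078)]; rect(f,'floor')
print('hist',np.histogram(V[:,2],bins=np.arange(.03,.14,.005)))
r=V[(V[:,2]>.095)&(V[:,2]<.108)]; rect(r,'rim')
# teeth
T=W[262:350,105:240].reshape(-1,3); T=T[T[:,2]>.079]
ang=np.radians(5.3); ex=np.array([np.cos(ang),np.sin(ang)]); ey=np.array([-ex[1],ex[0]])
a=T[:,:2]@ex; b=T[:,:2]@ey
for k in range(2):
    s=(a>np.median([a.min(),a.max()]))==bool(k)
    print('comb',k,np.round(a[s].mean(),4),len(a[s]),'b hist',[(round(x*1000),int(n)) for n,x in zip(*np.histogram(b[s],bins=np.arange(.16,.46,.008))) if n])
    print(np.round(np.polyfit(b[s],a[s],1),4))
st(); t=go((.489,-.017,.22),down(90)); 
E
```

```text
mat 4520 [647.6  21.4] [115.4 394. ] 0.7
floor 3669 [466.9   4.1] [120.3 178.4] 88.9
hist (array([   0,    0,    0,    0,    0,    0,   22, 1701, 1793,  232,   73,
         60,   60,   87,  317,  149,   12,    1,    4,   26,   57,    2]), array([0.03 , 0.035, 0.04 , 0.045, 0.05 , 0.055, 0.06 , 0.065, 0.07 ,
       0.075, 0.08 , 0.085, 0.09 , 0.095, 0.1  , 0.105, 0.11 , 0.115,
       0.12 , 0.125, 0.13 , 0.135, 0.14 ]))
rim 523 [480.4   3.7] [126.2 157.1] 89.0
comb 0 0.4687 117 b hist [(184, 9), (192, 12), (200, 2), (232, 8), (240, 14), (248, 3), (280, 3), (288, 15), (296, 2), (328, 1), (336, 13), (344, 9), (376, 1), (384, 12), (392, 12), (400, 1)]
[-0.0043  0.47  ]
comb 1 0.5727 116 b hist [(184, 11), (192, 13), (200, 2), (232, 6), (240, 14), (248, 3), (280, 1), (288, 14), (296, 7), (336, 12), (344, 7), (384, 17), (392, 9)]
[-0.0007  0.5729]
0.1 [0.1839 0.5444 0.2305] [-2.000e-04  1.622e-01  9.868e-01 -8.000e-04] F [ 0.1 -0.1  0.9] gap 0.0853
delta mm [-468.8 -434.1   11.1] rot deg [ -0.09  -0.03 -18.67]
```

```bash
python3 -m creep '[[-0.469,-0.434,0.011,0,0,-18.7],[-0.469,-0.434,0.011,0,0,-18.7],[-0.469,-0.434,0.011,0,0,-18.7],[-0.469,-0.434,0.011,0,0,-18.7],[-0.469,-0.434,0.011,0,0,-18.7],[-0.469,-0.434,0.011,0,0,-18.7],[-0.469,-0.434,0.011,0,0,-18.7],[-0.469,-0.434,0.011,0,0,-18.7]]' 0.05 40
python3 - <<'E'
from h import *
s=st(); t=go((.489,-.017,.22),down(90)); print(np.round(s['joint_pos'],2))
E
```

```text
clock: 0.9
tcp_pos: [0.3735, 0.1955, 0.2244]
orientation: [0.0, -0.0, 1.0, 0.0]
wrist_force: [0.5, 0.2, -0.1]
finger_gap: 0.0501
0.9 [0.3735 0.1955 0.2244] [ 0.e+00 -4.e-04  1.e+00  1.e-04] F [ 0.5  0.2 -0.1] gap 0.0501
delta mm [-115.3 -212.6    4.3] rot deg [0.01 0.   0.05]
[ 0.29  0.02 -0.33  1.22  0.    0.29]
```

```bash
python3 -m creep '[[-0.115,-0.213,0.004,0,0,0],[-0.115,-0.213,0.004,0,0,0],[-0.115,-0.213,0.004,0,0,0],[-0.115,-0.213,0.004,0,0,0],[-0.115,-0.213,0.004,0,0,0],[-0.115,-0.213,0.004,0,0,0],[-0.115,-0.213,0.004,0,0,0],[-0.115,-0.213,0.004,0,0,0]]'
python3 - <<'E'
from h import *
s=st(); p,im,d=cam('wrist'); cv2.imwrite('pics/w1.png',im); W=cloud(p,d)
V=W.reshape(-1,3); c=V[(np.hypot(V[:,0]-.489,V[:,1]+.017)<.03)&(V[:,2]>.118)]
print(len(c),c.mean(0) if len(c) else '',np.nanpercentile(c[:,2],[5,95]) if len(c) else '')
if len(c): print(cv2.minAreaRect((c[:,:2]*1000).astype(np.float32)))
E
```

```text
clock: 1.7
tcp_pos: [0.4875, -0.0148, 0.2202]
orientation: [-0.001, -0.001, 1.0, 0.0]
wrist_force: [0.6, 1.0, -0.4]
finger_gap: 0.0503
1.7 [ 0.4875 -0.0148  0.2202] [-7.e-04 -6.e-04  1.e+00  3.e-04] F [ 0.6  1.  -0.4] gap 0.0503
19423 [ 0.47682792 -0.01890624  0.27916037] [0.13221852 0.30810503]
((485.82562255859375, -16.4084415435791), (56.504127502441406, 35.21043014526367), 89.76299285888672)
```

View pics/w1.png

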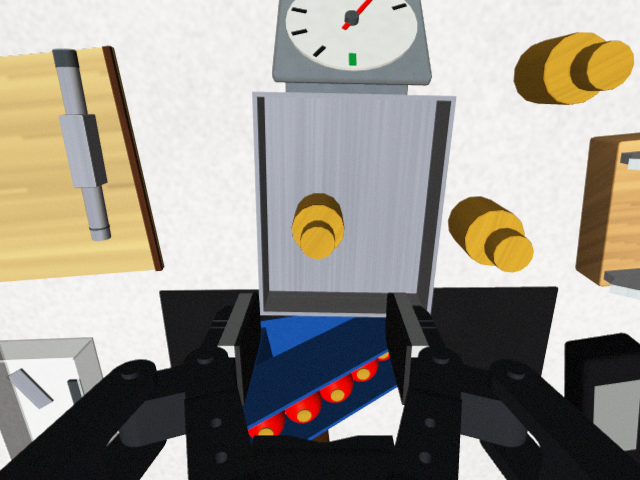

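The wrist view shows the check weight's knob at px (318,238), centred in the tray between the fingers.

```bash
python3 -m creep '[[-0.0015,-0.002,0.05,0,0,0],[-0.0015,-0.002,0.09,0,0,0],[-0.0015,-0.002,0.105,0,0,0],[-0.0015,-0.002,0.113,0,0,0],[-0.0015,-0.002,0.113,0,0,0],[-0.0015,-0.002,0.113,0,0,0],[-0.0015,-0.002,0.113,0,0,0],[-0.0015,-0.002,0.113,0,0,0]]' 0.05 40
python3 -m creep '[[0,0,0,0,0,0],[0,0,0,0,0,0],[0,0,0,0,0,0],[0,0,0,0,0,0],[0,0,0,0,0,0],[0,0,-0.01,0,0,0],[0,0,-0.04,0,0,0],[0,0,-0.08,0,0,0]]' 0.0 40
python3 - <<'E'
from h import *
st(); go((.645,.17,.155),down(90))
E
```

```text
clock: 2.55
tcp_pos: [0.4907, -0.0176, 0.1087]
orientation: [0.001, -0.0, 1.0, -0.0]
wrist_force: [1.4, -0.0, 0.1]
finger_gap: 0.05
clock: 3.35
tcp_pos: [0.4875, -0.0169, 0.1866]
orientation: [-0.003, -0.0, 1.0, 0.001]
wrist_force: [0.5, 0.0, -3.0]
finger_gap: 0.0204
3.35 [ 0.4875 -0.0169  0.1866] [-3.e-03 -3.e-04  1.e+00  9.e-04] F [ 0.5  0.  -3. ] gap 0.0204
delta mm [-157.8  186.7   31. ] rot deg [ 0.1  -0.35  0.04]
```

```bash
python3 -m creep '[[-0.0,0.0,-0.01,0,0,0],[-0.04,0.05,-0.01,0,0,0],[-0.08,0.1,-0.01,0,0,0],[-0.12,0.15,-0.01,0,0,0],[-0.158,0.197,-0.01,0,0,0],[-0.158,0.197,0.0,0,0,0],[-0.158,0.197,0.03,0,0,0],[-0.158,0.197,0.07,0,0,0]]'
python3 -m creep '[[0,0,0.02,0,0,0],[0,0,0.04,0,0,0],[0,0,0.055,0,0,0],[0,0,0.065,0,0,0],[0,0,0.070,0,0,0],[0,0,0.072,0,0,0],[0,0,0.072,0,0,0],[0,0,0.072,0,0,0]]'
python3 - <<'E'
from h import *
st()
E
```

```text
clock: 4.15
tcp_pos: [0.6497, 0.182, 0.1169]
orientation: [0.002, -0.002, 1.0, 0.0]
wrist_force: [1.1, 0.5, -3.1]
finger_gap: 0.0203
clock: 4.95
tcp_pos: [0.6484, 0.1797, 0.0465]
orientation: [0.001, -0.0, 1.0, 0.0]
wrist_force: [-0.2, -0.3, -3.2]
finger_gap: 0.0206
4.95 [0.6484 0.1797 0.0465] [ 8.e-04 -3.e-04  1.e+00  2.e-04] F [-0.2 -0.3 -3.2] gap 0.0206
```

```bash
python3 -m creep '[[0,0,0.001,0,0,0],[0,0,0.002,0,0,0],[0,0,0.003,0,0,0],[0,0,0.0035,0,0,0],[0,0,0.004,0,0,0],[0,0,0.0045,0,0,0],[0,0,0.005,0,0,0],[0,0,0.005,0,0,0]]'
python3 - <<'E'
from h import *
st()
E
```

```text
clock: 5.75
tcp_pos: [0.6484, 0.1796, 0.0427]
orientation: [0.001, -0.0, 1.0, 0.0]
wrist_force: [-2.5, -0.5, 8.6]
finger_gap: 0.0202
5.75 [0.6484 0.1796 0.0427] [ 1.1e-03 -3.0e-04  1.0e+00  1.0e-04] F [-2.5 -0.5  8.6] gap 0.0202
```

```bash
python3 -m creep '[[0,0,-0.0025,0,0,0],[0,0,-0.0025,0,0,0],[0,0,-0.0025,0,0,0],[0,0,-0.0025,0,0,0],[0,0,-0.03,0,0,0],[0,0,-0.08,0,0,0],[0,0,-0.13,0,0,0],[0,0,-0.17,0,0,0]]' 0.06
python3 - <<'E'
from h import *
s=st(); p,im,d=cam('wrist'); cv2.imwrite('pics/w2.png',im); W=cloud(p,d)
Rc=q(s['orientation']); print('cam in tool',Rc.inv().apply(p['position']-np.array(s['tcp_pos'])), (Rc.inv()*q(p['orientation'])).as_matrix().round(2))
V=W.reshape(-1,3); m=(np.hypot(V[:,0]-.648,V[:,1]-.18)<.035)&(V[:,2]>.05)&(V[:,2]<.1); c=V[m]
print(len(c),c.mean(0),np.percentile(c[:,2],[5,95]))
p,im,d=cam('top'); W=cloud(p,d); V=W[245:345,285:360].reshape(-1,3); print('rim z',np.median(V[(V[:,2]>.118)&(V[:,2]<.14)],0),'floor',np.median(V[(V[:,2]>.085)&(V[:,2]<.105)],0))
V=W[190:255,270:380].reshape(-1,3); V=V[(V[:,2]>.02)&(V[:,2]<.17)]; print(cv2.minAreaRect((V[:,:2]*1000).astype(np.float32)))
f=go((.6367,-.0241,.20),down(190))
E
```

```text
clock: 6.55
tcp_pos: [0.6481, 0.1797, 0.2134]
orientation: [0.001, -0.0, 1.0, 0.0]
wrist_force: [0.8, 0.3, -0.0]
finger_gap: 0.0601
6.55 [0.6481 0.1797 0.2134] [ 1.e-03 -3.e-04  1.e+00  2.e-04] F [ 0.8  0.3 -0. ] gap 0.0601
cam in tool [ 0.08220664 -0.00029304 -0.14258912] [[-0.    0.95  0.32]
 [ 1.    0.   -0.  ]
 [-0.    0.32 -0.95]]
712 [0.64911943 0.17902807 0.06409066] [0.05670338 0.06603537]
rim z [0.48659343 0.00547954 0.12697828] floor [0.48016194 0.00378526 0.09461541]
((603.366943359375, -27.90123748779297), (111.97919464111328, 207.94842529296875), 9.991430282592773)
delta mm [  14.7 -204.3   17.6] rot deg [ -0.52   0.6  -99.96]
```

View pics/w2.png

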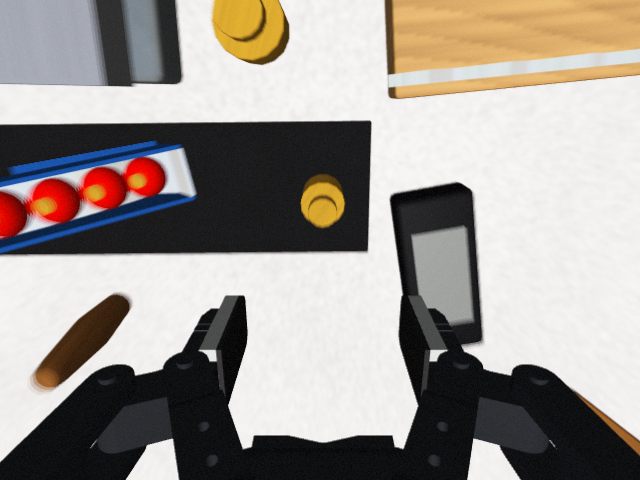

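The weight stands on the mat at (323,205) clear of the edges, and the tray is empty. Next is the cup.

```bash
python3 -m creep '[[0.015,-0.204,0.0,0,0,-100],[0.015,-0.204,0.0,0,0,-100],[0.015,-0.204,0.0,0,0,-100],[0.015,-0.204,0.0,0,0,-100],[0.015,-0.204,0.0,0,0,-100],[0.015,-0.204,0.0,0,0,-100],[0.015,-0.204,0.0,0,0,-100],[0.015,-0.204,0.0,0,0,-100]]' 0.07
python3 - <<'E'
from h import *
s=st(); p,im,d=cam('top'); W=cloud(p,d)
f=go((.6367,-.0241,.20),down(190)); print(np.round(s['joint_pos'],2))
E
```

```text
clock: 7.45
tcp_pos: [0.6325, -0.0249, 0.2094]
orientation: [-0.0, -0.559, 0.829, 0.001]
wrist_force: [0.0, 0.1, -0.2]
finger_gap: 0.07
7.45 [ 0.6325 -0.0249  0.2094] [-5.000e-04 -5.591e-01  8.291e-01  6.000e-04] F [ 0.   0.1 -0.2] gap 0.07
delta mm [-2.1 -3.7  9.3] rot deg [ 9.000e-02  1.000e-02 -3.168e+01]
[-0.17  0.44  0.17  1.31  0.   -1.35]
```

```bash
python3 -m creep '[[-0.002,-0.004,0.009,0,0,-31.7],[-0.002,-0.004,0.009,0,0,-31.7],[-0.002,-0.004,0.009,0,0,-31.7],[-0.002,-0.004,0.009,0,0,-31.7],[-0.002,-0.004,0.009,0,0,-31.7],[-0.002,-0.004,0.009,0,0,-31.7],[-0.002,-0.004,0.009,0,0,-31.7],[-0.002,-0.004,0.009,0,0,-31.7]]' 0.07
python3 - <<'E'
from h import *
s=st(); p,im,d=cam('wrist'); cv2.imwrite('pics/w3.png',im); W=cloud(p,d)
hsv=cv2.cvtColor(im,cv2.COLOR_BGR2HSV); m=(abs(hsv[...,0].astype(int)-112)<12)&(hsv[...,1]>120)
V=W[m]; V=V[(V[:,2]>.02)&(V[:,2]<.17)]
e=np.array([np.cos(np.radians(100)),np.sin(np.radians(100))]); n=np.array([-e[1],e[0]]); a=V[:,:2]@e; b=V[:,:2]@n
print(len(V),'along',np.percentile(a,[0,1,50,99,100]),'across',np.percentile(b,[0,1,50,99,100]),'z max',V[:,2].max())
f=go((.6367,-.0241,.076),down(190)); print('grasp along',np.dot((.6367,-.0241),e),'across',np.dot((.6367,-.0241),n))
E
```

```text
clock: 8.3
tcp_pos: [0.6373, -0.0241, 0.2014]
orientation: [-0.0, 0.762, -0.648, -0.0]
wrist_force: [-0.5, -0.1, -0.2]
finger_gap: 0.0701
8.3 [ 0.6373 -0.0241  0.2014] [-0.000e+00  7.621e-01 -6.475e-01 -1.000e-04] F [-0.5 -0.1 -0.2] gap 0.0701
5759 along [-0.23884736 -0.23634811 -0.17632614 -0.03983204  0.12234132] across [-0.72418738 -0.64694709 -0.64395396 -0.60510902 -0.60481722] z max 0.1615303485707131
delta mm [-1.000e-01  5.000e-01  1.255e+02] rot deg [ 0.    0.01 -0.69]
grasp along -0.13429566156812875 across -0.6228421752610999
```

View pics/w3.png

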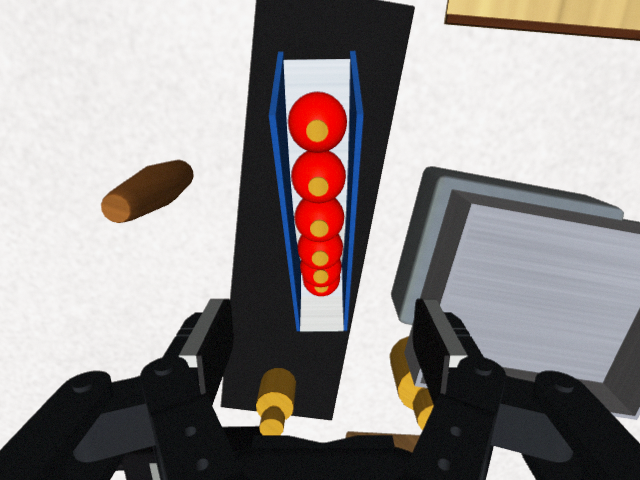

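The cup is centred between the fingers, with all six knobs in a line from (318,122) to (320,285). I grasp it with a 3 mm correction.

```bash
python3 -m creep '[[0.003,-0.0025,0.04,0,0,-0.7],[0.003,-0.0025,0.08,0,0,-0.7],[0.003,-0.0025,0.105,0,0,-0.7],[0.003,-0.0025,0.12,0,0,-0.7],[0.003,-0.0025,0.125,0,0,-0.7],[0.003,-0.0025,0.125,0,0,-0.7],[0.003,-0.0025,0.125,0,0,-0.7],[0.003,-0.0025,0.125,0,0,-0.7]]' 0.07 60
python3 -m creep '[[0,0,0,0,0,0],[0,0,0,0,0,0],[0,0,0,0,0,0],[0,0,0,0,0,0],[0,0,0,0,0,0],[0,0,0,0,0,0],[0,0,0,0,0,0],[0,0,0,0,0,0]]' 0.0 60
python3 - <<'E'
from h import *
s=st()
E
```

```text
clock: 9.15
tcp_pos: [0.6413, -0.0268, 0.078]
orientation: [-0.001, 0.766, -0.642, 0.001]
wrist_force: [-0.2, -0.7, 0.3]
finger_gap: 0.0696
clock: 9.95
tcp_pos: [0.6406, -0.0267, 0.0775]
orientation: [-0.0, 0.766, -0.642, 0.001]
wrist_force: [-1.7, 0.4, 5.1]
finger_gap: 0.0417
9.95 [ 0.6406 -0.0267  0.0775] [-4.000e-04  7.664e-01 -6.423e-01  5.000e-04] F [-1.7  0.4  5.1] gap 0.0417
```

```bash
cat >> h.py <<'E'
LV=np.array([.098,0,-.0325])
def pour(L,th,yaw=190):
    Rt=down(yaw)*R.from_euler('y',-th,degrees=True); return np.array(L)-Rt.apply(LV),Rt
E
python3 - <<'E'
from h import *
s=st(); c=(np.array(s['tcp_pos']),q(s['orientation']))
go((.64,-.0267,.24),down(190))
P,Rt=pour((.458,.028,.235),15); print(P); f=go(P,Rt,((.64,-.0267,.24),down(190)))
E
```

```text
9.95 [ 0.6406 -0.0267  0.0775] [-4.000e-04  7.664e-01 -6.423e-01  5.000e-04] F [-1.7  0.4  5.1] gap 0.0417
delta mm [  -0.     0.4 -162.5] rot deg [-0.07 -0.02  0.07]
[0.44010167 0.12950645 0.22897168]
delta mm [-188.5  169.7   11. ] rot deg [  0. -15.   0.]
```

```bash
python3 -m creep '[[0,0,-0.01,0,0,0],[0,0,-0.03,0,0,0],[0,0,-0.06,0,0,0],[0,0,-0.09,0,0,0],[0,0,-0.12,0,0,0],[0,0,-0.145,0,0,0],[0,0,-0.16,0,0,0],[0,0,-0.1625,0,0,0]]'
python3 -m creep '[[-0.01,0.01,0.0,0,-1,0],[-0.03,0.03,0.0,0,-3,0],[-0.06,0.055,0.0,0,-5,0],[-0.095,0.085,0.0,0,-7,0],[-0.13,0.115,0.004,0,-9,0],[-0.16,0.14,0.007,0,-12,0],[-0.18,0.16,0.01,0,-14,0],[-0.188,0.17,0.011,0,-15,0]]'
python3 - <<'E'
from h import *
s=st(); print(np.round(s['joint_pos'],2))
P,Rt=pour((.458,.028,.175),15); f=go(P,Rt)
P,Rt=pour((.458,.028,.175),20); g=go(P,Rt,f)
p,im,d=cam('wrist'); cv2.imwrite('pics/w4.png',im)
E
```

```text
clock: 10.75
tcp_pos: [0.6408, -0.0268, 0.2407]
orientation: [-0.001, 0.767, -0.642, 0.001]
wrist_force: [-0.1, 0.6, -5.6]
finger_gap: 0.0411
clock: 11.55
tcp_pos: [0.4364, 0.1296, 0.2264]
orientation: [-0.083, 0.76, -0.636, -0.102]
wrist_force: [0.3, -0.3, -6.0]
finger_gap: 0.0412
11.55 [0.4364 0.1296 0.2264] [-0.0825  0.7601 -0.6364 -0.1021] F [ 0.3 -0.3 -6. ] gap 0.0412
[-0.06  0.1  -0.26  1.28  0.25 -1.82]
delta mm [15.7 -3.9 55.2] rot deg [0.29 0.09 0.09]
delta mm [-2.5  0.  -8.7] rot deg [ 0. -5. -0.]
```

View pics/w4.png

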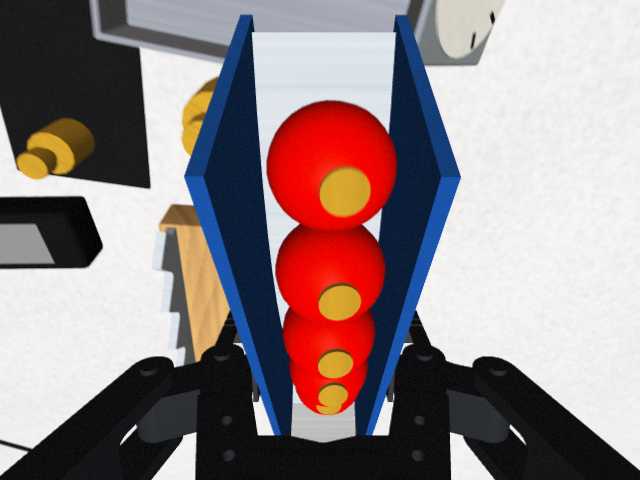

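```bash
python3 -m creep '[[0.004,-0.002,0.01,0,0,0],[0.008,-0.004,0.025,0,0,0],[0.012,-0.004,0.04,0,0,0],[0.016,-0.004,0.052,0,0,0],[0.016,-0.004,0.055,0,0,0],[0.016,-0.004,0.055,0,0,0],[0.016,-0.004,0.055,0,0,0],[0.016,-0.004,0.055,0,0,0]]'
cat >> h.py <<'E'
def look():
    s=st(); p,im,d=cam('top'); W=cloud(p,d); V=W[245:340,280:362].reshape(-1,3)
    # tray frame: centre .480,.004, yaw -1
    a=np.radians(-1); dx=V[:,:2]-(.480,.004); X=dx[:,0]*np.cos(a)+dx[:,1]*np.sin(a); Y=-dx[:,0]*np.sin(a)+dx[:,1]*np.cos(a)
    rim=((abs(abs(X)-.0765)<.004)&(abs(Y)<.06)|(abs(abs(Y)-.0615)<.004)&(abs(X)<.075))&(V[:,2]>.095)&(V[:,2]<.135)
    print('rim n',rim.sum(),'z',np.round(np.percentile(V[rim,2],[25,50,75]),4))
    fl=(abs(X)<.07)&(abs(Y)<.055)&(V[:,2]<.1)&(V[:,2]>.06)
    print('floor n',fl.sum(),'z',np.round(np.percentile(V[fl,2],[25,50,75]),4))
    return im,W
E
python3 - <<'E'
from h import *
look(); print(env.camera_params('top')['position'])
for th in (22,25,28,31): pass
P,Rt=pour((.458,.028,.175),15)
base=(np.array(env.get_state()['tcp_pos']),q(env.get_state()['orientation']))
for th in (17,19,21,23): print(th,end=' '); go(*pour((.458,.028,.175),th),base)
E
```

```text
clock: 12.4
tcp_pos: [0.445, 0.128, 0.1714]
orientation: [-0.084, 0.76, -0.637, -0.099]
wrist_force: [0.7, 0.1, -4.5]
finger_gap: 0.041
12.4 [0.445  0.128  0.1714] [-0.0843  0.76   -0.6368 -0.0994] F [ 0.7  0.1 -4.5] gap 0.041
rim n 325 z [0.1105 0.1216 0.1239]
floor n 1495 z [0.0891 0.0905 0.092 ]
[0.32091826 0.01073544 1.18698601]
17 delta mm [-2.6  4.4 -0.6] rot deg [-0.06 -2.02  0.09]
19 delta mm [-3.6  4.4 -4. ] rot deg [-0.06 -4.02  0.09]
21 delta mm [-4.4  4.4 -7.5] rot deg [-0.06 -6.02  0.09]
23 delta mm [ -5.1   4.4 -11.1] rot deg [-0.06 -8.02  0.1 ]
```

```bash
python3 - <<'E'
from h import *
p,im,d=cam('wrist'); cv2.imwrite('pics/w5.png',im); look()
E
```

```text
12.5 [0.4447 0.1281 0.1713] [-0.0842  0.76   -0.6367 -0.0995] F [ 0.3  0.1 -4.5] gap 0.0414
rim n 325 z [0.1111 0.1215 0.1238]
floor n 1496 z [0.089  0.0904 0.0918]
```

View pics/w5.png

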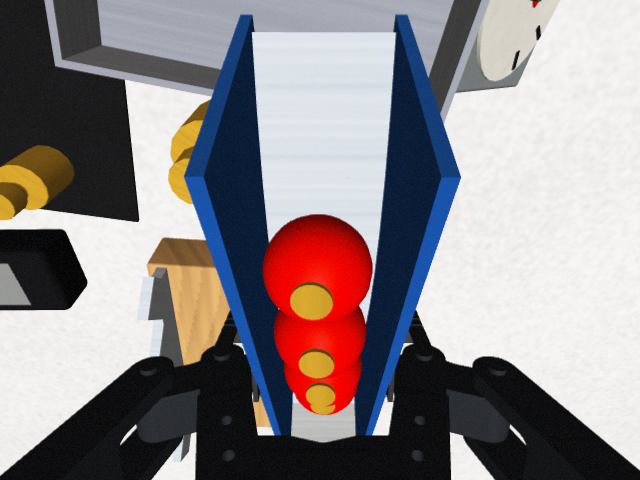

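```bash
python3 -m creep '[[-0.0005,0,-0.0005,0,-1,0],[-0.001,0,-0.001,0,-2,0],[-0.002,0,-0.0025,0,-3,0],[-0.003,0,-0.004,0,-4,0],[-0.004,0,-0.006,0,-5,0],[-0.0045,0,-0.0075,0,-6,0],[-0.005,0,-0.0075,0,-6,0],[-0.005,0,-0.0075,0,-6,0]]'
python3 - <<'E'
from h import *
look(); p,im,d=cam('wrist'); cv2.imwrite('pics/w6.png',im)
hsv=cv2.cvtColor(im,cv2.COLOR_BGR2HSV); m=((hsv[...,0]<8)|(hsv[...,0]>172))&(hsv[...,1]>150); r=np.where(m[:,250:390].any(1))[0]; print('first red row',r[:1], 'area',m.sum())
base=(np.array(env.get_state()['tcp_pos']),q(env.get_state()['orientation']))
for th in (23,25,27,29): print(th,end=' '); go(*pour((.458,.028,.175),th),base)
E
```

```text
clock: 13.35
tcp_pos: [0.4437, 0.1309, 0.1793]
orientation: [-0.117, 0.754, -0.632, -0.14]
wrist_force: [0.1, -0.2, -5.2]
finger_gap: 0.0412
13.35 [0.4437 0.1309 0.1793] [-0.1171  0.7535 -0.6317 -0.1397] F [ 0.1 -0.2 -5.2] gap 0.0412
rim n 180 z [0.1138 0.1216 0.1235]
floor n 231 z [0.0889 0.0905 0.0917]
first red row [213] area 13753
23 delta mm [-0.5  3.7 -4.2] rot deg [ 0.03 -2.    0.08]
25 delta mm [-1.4  3.7 -7.7] rot deg [ 0.03 -4.    0.08]
27 delta mm [ -2.3   3.7 -11.2] rot deg [ 0.03 -6.    0.08]
29 delta mm [ -3.    3.7 -14.7] rot deg [ 0.03 -8.    0.08]
```

```bash
cat > chk.py <<'E'
import sys
from h import *
look(); p,im,d=cam('wrist'); cv2.imwrite('pics/last.png',im)
hsv=cv2.cvtColor(im,cv2.COLOR_BGR2HSV); m=((hsv[...,0]<8)|(hsv[...,0]>172))&(hsv[...,1]>150); m[:, :250]=0; m[:,390:]=0
r=np.where(m.sum(1)>5)[0]; print('first red row',r[:1],'area',m.sum(),'tilt',np.degrees(np.arccos(-q(env.get_state()['orientation']).as_matrix()[2,2])).round(2))
sys.exit(0 if len(r) and abs(r[0]-float(sys.argv[1]))<25 else 1)
E
python3 -m creep '[[-0.0005,0,-0.001,0,-0.5,0],[-0.0005,0,-0.002,0,-1,0],[-0.001,0,-0.003,0,-1.5,0],[-0.001,0,-0.004,0,-2,0],[-0.001,0,-0.004,0,-2,0],[-0.001,0,-0.004,0,-2,0],[-0.001,0,-0.004,0,-2,0],[-0.001,0,-0.004,0,-2,0]]' && python3 chk.py 213 && python3 -m creep '[[-0.0005,0,-0.001,0,-0.5,0],[-0.0005,0,-0.002,0,-1,0],[-0.001,0,-0.003,0,-1.5,0],[-0.001,0,-0.004,0,-2,0],[-0.001,0,-0.004,0,-2,0],[-0.001,0,-0.004,0,-2,0],[-0.001,0,-0.004,0,-2,0],[-0.001,0,-0.004,0,-2,0]]' && python3 chk.py 213 && python3 -m creep '[[-0.0005,0,-0.001,0,-0.5,0],[-0.0005,0,-0.002,0,-1,0],[-0.001,0,-0.003,0,-1.5,0],[-0.001,0,-0.004,0,-2,0],[-0.001,0,-0.004,0,-2,0],[-0.001,0,-0.004,0,-2,0],[-0.001,0,-0.004,0,-2,0],[-0.001,0,-0.004,0,-2,0]]' && python3 chk.py 213
```

```text
clock: 14.25
tcp_pos: [0.4437, 0.1306, 0.1834]
orientation: [-0.128, 0.751, -0.629, -0.153]
wrist_force: [-0.1, 1.1, -4.7]
finger_gap: 0.0411
14.25 [0.4437 0.1306 0.1834] [-0.1281  0.7511 -0.6293 -0.1528] F [-0.1  1.1 -4.7] gap 0.0411
rim n 108 z [0.116  0.1227 0.1244]Traceback (most recent call last):
  File "chk.py", line 3, in <module>
    look(); p,im,d=cam('wrist'); cv2.imwrite('pics/last.png',im)
    ~~~~^^
  File "h.py", line 34, in look
    print('floor n',fl.sum(),'z',np.round(np.percentile(V[fl,2],[25,50,75]),4))
                                          ~~~~~~~~~~~~~^^^^^^^^^^^^^^^^^^^^
    return _quantile_unchecked(
        a, q, axis, out, overwrite_input, method, keepdims, weights)
    return _ureduce(a,
                    func=_quantile_ureduce_func,
    ...<5 lines>...
                    overwrite_input=overwrite_input,
                    method=method)
    r = func(a, **kwargs)
    result = _quantile(arr,
                       quantiles=q,
    ...<2 lines>...
                       out=out,
                       weights=wgt)
    slices_having_nans = np.isnan(arr[-1, ...])
                                  ~~~^^^^^^^^^
IndexError: index -1 is out of bounds for axis 0 with size 0
```

```bash
sed -i 's/^look(); /st(); /' chk.py
python3 chk.py 213 && python3 -m creep '[[-0.0005,0,-0.001,0,-0.5,0],[-0.0005,0,-0.002,0,-1,0],[-0.001,0,-0.003,0,-1.5,0],[-0.001,0,-0.004,0,-2,0],[-0.001,0,-0.004,0,-2,0],[-0.001,0,-0.004,0,-2,0],[-0.001,0,-0.004,0,-2,0],[-0.001,0,-0.004,0,-2,0]]' >/dev/null && python3 chk.py 213 && python3 -m creep '[[-0.0005,0,-0.001,0,-0.5,0],[-0.0005,0,-0.002,0,-1,0],[-0.001,0,-0.003,0,-1.5,0],[-0.001,0,-0.004,0,-2,0],[-0.001,0,-0.004,0,-2,0],[-0.001,0,-0.004,0,-2,0],[-0.001,0,-0.004,0,-2,0],[-0.001,0,-0.004,0,-2,0]]' >/dev/null && python3 chk.py 213 &&  python3 -m creep '[[-0.0005,0,-0.001,0,-0.5,0],[-0.0005,0,-0.002,0,-1,0],[-0.001,0,-0.003,0,-1.5,0],[-0.001,0,-0.004,0,-2,0],[-0.001,0,-0.004,0,-2,0],[-0.001,0,-0.004,0,-2,0],[-0.001,0,-0.004,0,-2,0],[-0.001,0,-0.004,0,-2,0]]' >/dev/null && python3 chk.py 213
```

```text
14.3 [0.4437 0.1306 0.1834] [-0.1281  0.7511 -0.6293 -0.1528] F [ 0.1 -0.4 -5.5] gap 0.0411
first red row [284] area 7654 tilt 23.0
```

View pics/last.png

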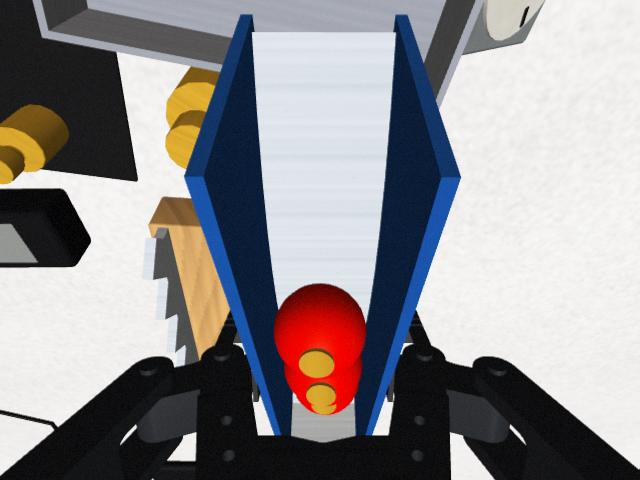

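```bash
python3 chk.py 284
```

```text
14.35 [0.4437 0.1306 0.1835] [-0.1281  0.7511 -0.6293 -0.1528] F [-0.  -0.6 -5.1] gap 0.0417
first red row [284] area 7658 tilt 23.0
```

Two knobs are out; the front remaining knob is at (320,330). I continue in 1.5–2° steps, stopping automatically when it leaves.

```bash
python3 -m creep '[[-0.0005,0,-0.001,0,-0.5,0],[-0.0005,0,-0.002,0,-1,0],[-0.001,0,-0.003,0,-1.5,0],[-0.001,0,-0.004,0,-2,0],[-0.001,0,-0.004,0,-2,0],[-0.001,0,-0.004,0,-2,0],[-0.001,0,-0.004,0,-2,0],[-0.001,0,-0.004,0,-2,0]]' >/dev/null && python3 chk.py 284 && python3 -m creep '[[-0.0005,0,-0.001,0,-0.5,0],[-0.0005,0,-0.002,0,-1,0],[-0.001,0,-0.003,0,-1.5,0],[-0.001,0,-0.004,0,-2,0],[-0.001,0,-0.004,0,-2,0],[-0.001,0,-0.004,0,-2,0],[-0.001,0,-0.004,0,-2,0],[-0.001,0,-0.004,0,-2,0]]' >/dev/null && python3 chk.py 284 && python3 -m creep '[[-0.0005,0,-0.001,0,-0.5,0],[-0.0005,0,-0.002,0,-1,0],[-0.001,0,-0.003,0,-1.5,0],[-0.001,0,-0.0035,0,-2,0],[-0.001,0,-0.0035,0,-2,0],[-0.001,0,-0.0035,0,-2,0],[-0.001,0,-0.0035,0,-2,0],[-0.001,0,-0.0035,0,-2,0]]' >/dev/null && python3 chk.py 284 && python3 -m creep '[[-0.0005,0,-0.001,0,-0.5,0],[-0.0005,0,-0.002,0,-1,0],[-0.0005,0,-0.003,0,-1.5,0],[-0.0005,0,-0.0035,0,-2,0],[-0.0005,0,-0.0035,0,-2,0],[-0.0005,0,-0.0035,0,-2,0],[-0.0005,0,-0.0035,0,-2,0],[-0.0005,0,-0.0035,0,-2,0]]' >/dev/null && python3 chk.py 284 && python3 -m creep '[[-0.0005,0,-0.001,0,-0.5,0],[-0.0005,0,-0.002,0,-1,0],[-0.0005,0,-0.003,0,-1.5,0],[-0.0005,0,-0.0035,0,-2,0],[-0.0005,0,-0.0035,0,-2,0],[-0.0005,0,-0.0035,0,-2,0],[-0.0005,0,-0.0035,0,-2,0],[-0.0005,0,-0.0035,0,-2,0]]' >/dev/null && python3 chk.py 284
```

```text
15.2 [0.4438 0.13   0.1874] [-0.139   0.7483 -0.627  -0.1659] F [ 0.5 -0.2 -4.9] gap 0.041
first red row [0] area 10071 tilt 25.0
```

View pics/last.png

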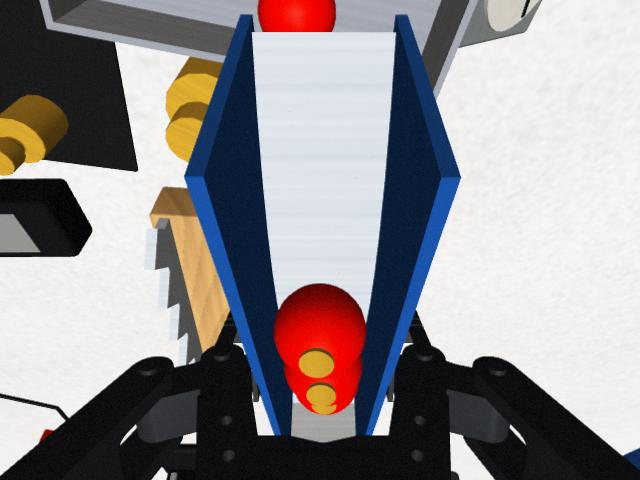

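A knob already in the tray shows at (297,10), and the cup is unchanged. I restrict the check to the trough rows below the lip and continue.

```bash
sed -i 's/m\[:,390:\]=0/m[:,390:]=0; m[:40]=0/' chk.py
python3 -m creep '[[-0.0005,0,-0.001,0,-0.5,0],[-0.0005,0,-0.002,0,-1,0],[-0.001,0,-0.003,0,-1.5,0],[-0.001,0,-0.004,0,-2,0],[-0.001,0,-0.004,0,-2,0],[-0.001,0,-0.004,0,-2,0],[-0.001,0,-0.004,0,-2,0],[-0.001,0,-0.004,0,-2,0]]' >/dev/null && python3 chk.py 284 && python3 -m creep '[[-0.0005,0,-0.001,0,-0.5,0],[-0.0005,0,-0.002,0,-1,0],[-0.001,0,-0.003,0,-1.5,0],[-0.001,0,-0.0035,0,-2,0],[-0.001,0,-0.0035,0,-2,0],[-0.001,0,-0.0035,0,-2,0],[-0.001,0,-0.0035,0,-2,0],[-0.001,0,-0.0035,0,-2,0]]' >/dev/null && python3 chk.py 284 && python3 -m creep '[[-0.0005,0,-0.001,0,-0.5,0],[-0.0005,0,-0.002,0,-1,0],[-0.0005,0,-0.003,0,-1.5,0],[-0.0005,0,-0.0035,0,-2,0],[-0.0005,0,-0.0035,0,-2,0],[-0.0005,0,-0.0035,0,-2,0],[-0.0005,0,-0.0035,0,-2,0],[-0.0005,0,-0.0035,0,-2,0]]' >/dev/null && python3 chk.py 284 && python3 -m creep '[[-0.0005,0,-0.001,0,-0.5,0],[-0.0005,0,-0.002,0,-1,0],[-0.0005,0,-0.003,0,-1.5,0],[-0.0005,0,-0.0035,0,-2,0],[-0.0005,0,-0.0035,0,-2,0],[-0.0005,0,-0.0035,0,-2,0],[-0.0005,0,-0.0035,0,-2,0],[-0.0005,0,-0.0035,0,-2,0]]' >/dev/null && python3 chk.py 284
```

```text
16.05 [0.4439 0.1292 0.1915] [-0.15    0.7453 -0.6245 -0.1789] F [ 0.1  0.2 -4.7] gap 0.0413
first red row [284] area 7669 tilt 27.0
16.9 [0.4441 0.1285 0.1951] [-0.1608  0.7421 -0.6218 -0.1919] F [ 0.6  0.7 -4.2] gap 0.0413
first red row [282] area 7830 tilt 29.0
17.75 [0.4443 0.1273 0.1984] [-0.1717  0.7386 -0.6189 -0.2048] F [ 0.7 -0.5 -4.4] gap 0.0415
first red row [154] area 14284 tilt 31.01
```

```bash
python3 -m creep '[[0,0,0,0,0,0],[0,0,0,0,0,0],[0,0,0,0,0,0],[0,0,0,0,0,0],[0,0,0,0,0,0],[0,0,0,0,0,0],[0,0,0,0,0,0],[0,0,0,0,0,0]]' >/dev/null; python3 chk.py 330
python3 - <<'E'
from h import *
go(*pour((.458,.035,.24),0)); P,Rt=pour((.458,.035,.24),0); print(P)
E
```

```text
18.6 [0.4443 0.1272 0.1984] [-0.1717  0.7386 -0.6189 -0.2048] F [-0.2  0.2 -3.6] gap 0.0413
first red row [325] area 4695 tilt 31.0
delta mm [-8.9  2.5 -5.3] rot deg [2.0e-02 3.1e+01 8.0e-02]
[0.44098248 0.13151116 0.2075    ]
```

```bash
python3 - <<'E'
from h import *
s=env.get_state(); b=(np.array(s['tcp_pos']),q(s['orientation'])); L=b[0]+b[1].apply(LV); print(L)
for th,dz,dy in ((29,.015,0),(25,.035,0),(21,.055,0),(16,.075,.01),(10,.09,.015),(5,.1,.015),(1,.105,.02),(0,.105,.02)): print(th,end=' '); go(*pour(L+[0,dy,dz],th),b)
E
```

```text
[0.46193788 0.02800466 0.17573873]
29 delta mm [-6.5 -0.1 -9.4] rot deg [0.04 2.   0.07]
25 delta mm [-14.1  -0.1 -19.9] rot deg [0.03 6.   0.07]
21 delta mm [-21.2  -0.1 -30.6] rot deg [ 0.03 10.    0.07]
16 delta mm [-35.3  -1.9 -35. ] rot deg [ 0.03 15.    0.07]
10 delta mm [-40.9  -2.8 -36.6] rot deg [2.0e-02 2.1e+01 7.0e-02]
5 delta mm [-40.   -2.8 -38.4] rot deg [2.0e-02 2.6e+01 7.0e-02]
1 delta mm [-41.6  -3.6 -35.2] rot deg [2.e-02 3.e+01 7.e-02]
0 delta mm [-40.2  -3.6 -34. ] rot deg [2.0e-02 3.1e+01 8.0e-02]
```

```bash
python3 -m creep '[[-0.0065,0,-0.0094,0,2,0],[-0.014,0,-0.02,0,6,0],[-0.021,0,-0.0305,0,10,0],[-0.035,-0.002,-0.035,0,15,0],[-0.041,-0.003,-0.0365,0,21,0],[-0.04,-0.003,-0.0385,0,26,0],[-0.0415,-0.0035,-0.035,0,30,0],[-0.04,-0.0035,-0.034,0,31,0]]'
python3 - <<'E'
from h import *
im,W=look(); go((.64,-.0267,.24),down(190)); c=im[200:360,240:420]; cv2.imwrite('pics/t2.png',cv2.resize(c,None,fx=4,fy=3.6,interpolation=cv2.INTER_CUBIC))
E
```

```text
clock: 19.45
tcp_pos: [0.4442, 0.1463, 0.2495]
orientation: [-0.001, 0.767, -0.641, 0.001]
wrist_force: [-0.2, 0.2, -3.5]
finger_gap: 0.0412
19.45 [0.4442 0.1463 0.2495] [-7.000e-04  7.675e-01 -6.411e-01  9.000e-04] F [-0.2  0.2 -3.5] gap 0.0412
rim n 526 z [0.1077 0.1139 0.1159]
floor n 2692 z [0.0809 0.0822 0.0836]
delta mm [ 204.5 -162.2    8.9] rot deg [-0.05 -0.01  0.23]
```

View pics/t2.png

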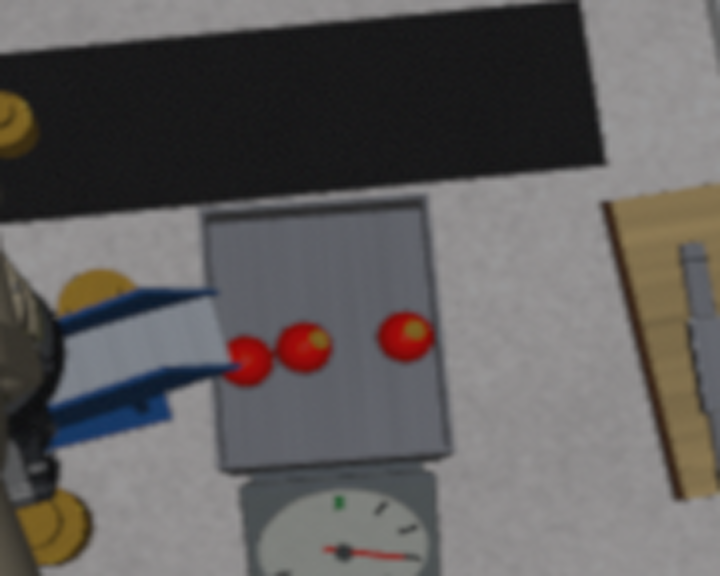

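Three knobs are in the tray at (245,360), (303,347) and (405,337). The floor sank 12.4 mm, which matches three knobs. Now I put the cup back.

```bash
python3 -m creep '[[0.01,-0.008,0,0,0,0],[0.035,-0.028,0,0,0,0],[0.07,-0.055,0,0,0,0],[0.11,-0.087,0,0,0,0],[0.145,-0.115,0,0,0,0],[0.175,-0.139,0.003,0,0,0],[0.195,-0.155,0.006,0,0,0.2],[0.204,-0.162,0.009,0,0,0.2]]'
python3 -m creep '[[0,0,0.01,0,0,0],[0,0,0.03,0,0,0],[0,0,0.055,0,0,0],[0,0,0.08,0,0,0],[0,0,0.105,0,0,0],[0,0,0.13,0,0,0],[0,0,0.145,0,0,0],[0,0,0.15,0,0,0]]'
python3 - <<'E'
from h import *
st(); go((.64,-.0267,.0775),down(190))
E
```

```text
clock: 20.3
tcp_pos: [0.6418, -0.0323, 0.2376]
orientation: [-0.0, 0.764, -0.645, -0.0]
wrist_force: [0.3, 0.3, -4.6]
finger_gap: 0.0416
clock: 21.1
tcp_pos: [0.637, -0.027, 0.0866]
orientation: [0.001, 0.766, -0.643, -0.002]
wrist_force: [-0.8, 0.1, -4.3]
finger_gap: 0.0412
21.1 [ 0.637  -0.027   0.0866] [ 0.001   0.7656 -0.6433 -0.0024] F [-0.8  0.1 -4.3] gap 0.0412
delta mm [ 0.3 -3.   9.1] rot deg [ 0.27  0.14 -0.07]
```

```bash
python3 -m creep '[[0,0,0.002,0,0,0],[0,0,0.004,0,0,0],[0,0,0.006,0,0,0],[0,0,0.0075,0,0,0],[0,0,0.0085,0,0,0],[0,0,0.0095,0,0,0],[0,0,0.0105,0,0,0],[0,0,0.0105,0,0,0]]'
python3 - <<'E'
from h import *
st()
E
```

```text
clock: 21.9
tcp_pos: [0.6399, -0.0282, 0.0784]
orientation: [0.0, 0.765, -0.644, -0.0]
wrist_force: [0.1, 0.0, -3.6]
finger_gap: 0.0415
21.9 [ 0.6399 -0.0282  0.0784] [ 0.000e+00  7.653e-01 -6.436e-01 -1.000e-04] F [ 0.1  0.  -3.6] gap 0.0415
```

```bash
python3 -m creep '[[0,0,0.0005,0,0,0],[0,0,0.001,0,0,0],[0,0,0.0015,0,0,0],[0,0,0.002,0,0,0],[0,0,0.002,0,0,0],[0,0,0.002,0,0,0],[0,0,0.002,0,0,0],[0,0,0.002,0,0,0]]'
```

```text
clock: 22.7
tcp_pos: [0.6401, -0.0281, 0.0775]
orientation: [-0.0, 0.765, -0.644, 0.0]
wrist_force: [-3.4, 0.5, 6.5]
finger_gap: 0.0412
```

```bash
python3 -m creep '[[0,0,0,0,0,0],[0,0,0,0,0,0],[0,0,0,0,0,0],[0,0,0,0,0,0],[0,0,-0.02,0,0,0],[0,0,-0.06,0,0,0],[0,0,-0.11,0,0,0],[0,0,-0.16,0,0,0]]' 0.072 
cat >> h.py <<'E'
def levers():
    p,im,d=cam('top'); W=cloud(p,d)
    m=(W[...,2]>.013)&(W[...,2]<.035)&(W[...,1]<-.13)&(W[...,1]>-.56)&(W[...,0]<.6)&(W[...,0]>.34)
    n,l=cv2.connectedComponents(m.astype(np.uint8)); out=[]
    for k in range(1,n):
        S=W[l==k]
        if len(S)<200: continue
        T=S[S[:,2]>.0215]; c=S[:,:2].mean(0); e=np.linalg.svd(S[:,:2]-c)[2][0]; e*=np.sign(e[0]); a=(S[:,:2]-c)@e
        mid=c+e*(np.percentile(a,0.5)+np.percentile(a,99.5))/2
        print('lever',len(S),np.round(mid,4),'ang',np.degrees(np.arctan2(e[1],e[0])).round(2),'len',np.ptp(a).round(4),'ztop',np.percentile(S[:,2],95).round(4)); out.append((mid,e))
    return out,im,W
E
python3 - <<'E'
from h import *
s=st(); o,im,W=levers(); look()
for m,e in o: go((*m,.15),down(np.degrees(np.arctan2(e[1],e[0]))+90))
E
```

```text
clock: 23.5
tcp_pos: [0.6395, -0.0281, 0.2377]
orientation: [0.0, 0.765, -0.644, -0.001]
wrist_force: [0.9, -0.2, -0.3]
finger_gap: 0.0721
23.5 [ 0.6395 -0.0281  0.2377] [ 2.000e-04  7.654e-01 -6.436e-01 -5.000e-04] F [ 0.9 -0.2 -0.3] gap 0.0721
lever 548 [ 0.4855 -0.3626] ang 1.94 len 0.1594 ztop 0.0278
lever 576 [ 0.4724 -0.4577] ang 4.93 len 0.1594 ztop 0.0277
lever 547 [ 0.4479 -0.2177] ang 0.69 len 0.159 ztop 0.0284
23.55 [ 0.6428 -0.0286  0.2481] [-0.0033  0.7654 -0.6436  0.0055] F [ 2.7 -0.7  7.2] gap 0.0721Traceback (most recent call last):
  File "<stdin>", line 2, in <module>
  File "h.py", line 32, in look
    print('rim n',rim.sum(),'z',np.round(np.percentile(V[rim,2],[25,50,75]),4))
                                         ~~~~~~~~~~~~~^^^^^^^^^^^^^^^^^^^^^
    return _quantile_unchecked(
        a, q, axis, out, overwrite_input, method, keepdims, weights)
    return _ureduce(a,
                    func=_quantile_ureduce_func,
    ...<5 lines>...
                    overwrite_input=overwrite_input,
                    method=method)
    r = func(a, **kwargs)
    result = _quantile(arr,
                       quantiles=q,
    ...<2 lines>...
                       out=out,
                       weights=wgt)
    slices_having_nans = np.isnan(arr[-1, ...])
                                  ~~~^^^^^^^^^
IndexError: index -1 is out of bounds for axis 0 with size 0
```

```bash
python3 - <<'E'
from h import *
s=st(); go((.4479,-.2177,.15),down(90.7))
E
```

```text
23.6 [ 0.6436 -0.0287  0.2453] [-0.0035  0.7654 -0.6435  0.0059] F [ 1.3 -0.6  1.5] gap 0.0725
delta mm [152.1 226.5  93. ] rot deg [-0.78  0.46 99.18]
```

```bash
python3 -m creep '[[0.15,0.224,0.03,0,0,99.3],[0.15,0.224,0.03,0,0,99.3],[0.15,0.224,0.03,0,0,99.3],[0.15,0.224,0.03,0,0,99.3],[0.15,0.224,0.03,0,0,99.3],[0.15,0.224,0.03,0,0,99.3],[0.15,0.224,0.03,0,0,99.3],[0.15,0.224,0.03,0,0,99.3]]' 0.06
python3 - <<'E'
from h import *
s=st(); go((.4479,-.2177,.15),down(90.7)); im,W=look(); V=W[190:255,270:380].reshape(-1,3); V=V[(V[:,2]>.02)&(V[:,2]<.18)]; print(cv2.minAreaRect((V[:,:2]*1000).astype(np.float32)),V[:,2].max())
cv2.imwrite('pics/t3.png',im[150:360,200:420])
E
```

```text
clock: 24.4
tcp_pos: [0.4442, -0.2152, 0.2062]
orientation: [0.0, -0.264, 0.964, 0.0]
wrist_force: [0.5, 0.0, -0.6]
finger_gap: 0.0603
24.4 [ 0.4442 -0.2152  0.2062] [ 0.000e+00 -2.641e-01  9.645e-01  1.000e-04] F [ 0.5  0.  -0.6] gap 0.0603
delta mm [-1.9 -4.1 56.2] rot deg [1.000e-02 0.000e+00 2.993e+01]
24.4 [ 0.4442 -0.2152  0.2062] [ 0.000e+00 -2.641e-01  9.645e-01  1.000e-04] F [ 0.5  0.  -0.6] gap 0.0603
rim n 568 z [0.1086 0.114  0.116 ]
floor n 2692 z [0.0808 0.0822 0.0836]
((605.0181884765625, -29.154571533203125), (108.59941101074219, 208.96002197265625), 9.46401309967041) 0.16190922264321017
```

```bash
python3 -m creep '[[-0.002,-0.004,0.01,0,0,8],[-0.002,-0.004,0.02,0,0,16],[-0.002,-0.004,0.04,0,0,24],[-0.002,-0.004,0.056,0,0,30],[-0.002,-0.004,0.056,0,0,30],[-0.002,-0.004,0.056,0,0,30],[-0.002,-0.004,0.056,0,0,30],[-0.002,-0.004,0.056,0,0,30]]' 0.06
cat >> h.py <<'E'
def near(xy,z0,z1,r=.085,n='wrist'):
    """grey bar near xy by wrist depth: square middle = points above z0"""
    s=st(); p,im,d=cam(n); W=cloud(p,d).reshape(-1,3); m=(np.hypot(W[:,0]-xy[0],W[:,1]-xy[1])<r)&(W[:,2]>z0)&(W[:,2]<z1); S=W[m]
    rc=cv2.minAreaRect((S[:,:2]*1000).astype(np.float32)); print(len(S),'rect',np.round(rc[0],1),np.round(rc[1],1),round(rc[2],2),'z',np.round(np.percentile(S[:,2],[5,50,95]),4)); return im,S
E
python3 - <<'E'
from h import *
im,S=near((.448,-.218),.012,.035); near((.448,-.218),.0245,.035,.05)
go((.448,-.218,.010),down(90.7)); cv2.imwrite('pics/w7.png',im)
E
```

```text
clock: 25.25
tcp_pos: [0.4495, -0.2171, 0.1516]
orientation: [0.001, -0.011, 1.0, -0.0]
wrist_force: [0.9, -0.1, 0.2]
finger_gap: 0.0602
25.25 [ 0.4495 -0.2171  0.1516] [ 7.000e-04 -1.060e-02  9.999e-01 -5.000e-04] F [ 0.9 -0.1  0.2] gap 0.0602
5354 rect [ 451.5 -220.1] [159.8  20. ] 0.69 z [0.019  0.0241 0.0268]
25.3 [ 0.4494 -0.2171  0.1515] [ 7.000e-04 -1.040e-02  9.999e-01 -4.000e-04] F [-0.1 -0.7 -0.3] gap 0.0598
2344 rect [ 447.9 -220.1] [98.6 19.8] 0.34 z [0.0249 0.026  0.0271]
delta mm [  1.5  -0.8 141.3] rot deg [-0.04  0.07  0.48]
```

View pics/w7.png

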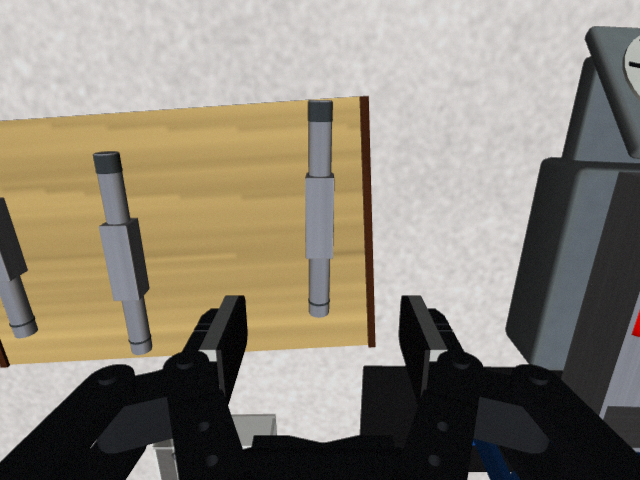

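The lever lies at px (320,210), centred between the fingers; it measures 160 x 20 mm as it should. I grasp it.

```bash
python3 -m creep '[[-0.002,-0.003,0.04,0,0,0.5],[-0.002,-0.003,0.08,0,0,0.5],[-0.002,-0.003,0.11,0,0,0.5],[-0.002,-0.003,0.13,0,0,0.5],[-0.002,-0.003,0.14,0,0,0.5],[-0.002,-0.003,0.1415,0,0,0.5],[-0.002,-0.003,0.1415,0,0,0.5],[-0.002,-0.003,0.1415,0,0,0.5]]' 0.06 50
python3 -m creep '[[0,0,0,0,0,0],[0,0,0,0,0,0],[0,0,0,0,0,0],[0,0,0,0,0,0],[0,0,0,0,0,0],[0,0,-0.01,0,0,0],[0,0,-0.04,0,0,0],[0,0,-0.08,0,0,0]]' 0.0 50
python3 - <<'E'
from h import *
s=st(); a=np.radians(5.2); ey=np.array([-np.sin(a),np.cos(a)]); seat=np.array([.4915,.3389])
c=(np.array([.4515,-.220,s['tcp_pos'][2]]),q(s['orientation'])) 
t=seat+ey*.075; print(t); go((*t,.19),down(95.2))
E
```

```text
clock: 26.15
tcp_pos: [0.4519, -0.2204, 0.0104]
orientation: [0.001, -0.005, 1.0, -0.001]
wrist_force: [0.2, -0.7, 0.2]
finger_gap: 0.06
clock: 26.95
tcp_pos: [0.4488, -0.2183, 0.0882]
orientation: [-0.002, -0.005, 1.0, 0.002]
wrist_force: [0.8, -0.8, -3.1]
finger_gap: 0.0186
26.95 [ 0.4488 -0.2183  0.0882] [-0.0024 -0.0054  1.      0.0017] F [ 0.8 -0.8 -3.1] gap 0.0186
[0.48470256 0.41359133]
delta mm [-42.3 631.8 -99.9] rot deg [ 0.21 -0.27 -4.58]
```

```bash
python3 -m creep '[[0,0,-0.04,0,0,0],[0,0.01,-0.08,0,0,0],[0,0.04,-0.11,0,0,0],[0,0.08,-0.11,0,0,0],[0,0.125,-0.11,0,0,0],[0,0.17,-0.11,0,0,0],[0,0.215,-0.11,0,0,0],[0,0.26,-0.11,0,0,0]]'
python3 -m creep '[[-0.01,0.045,0,0,0,0],[-0.02,0.09,0,0,0,-1],[-0.03,0.14,0,0,0,-2],[-0.036,0.19,0,0,0,-3],[-0.036,0.24,0,0,0,-4],[-0.036,0.29,0,0,0,-4.6],[-0.036,0.33,0,0,0,-4.6],[-0.036,0.36,0,0,0,-4.6]]'
python3 - <<'E'
from h import *
s=st(); a=np.radians(5.2); ey=np.array([-np.sin(a),np.cos(a)]); seat=np.array([.4915,.3389])
t=seat+ey*.075; go((*t,.12),down(95.2))
p,im,d=cam('wrist'); cv2.imwrite('pics/w8.png',im); W=cloud(p,d).reshape(-1,3)
T=W[(W[:,2]>.079)&(W[:,2]<.092)&(abs(W[:,0]-.49)<.08)&(abs(W[:,1]-.339)<.15)]
ex=np.array([np.cos(a),np.sin(a)]); u=(T[:,:2]-seat)@ex; v=(T[:,:2]-seat)@ey
for k in(-1,1):
    m=abs(u-k*.052)<.015; print(k,m.sum(),'u',np.median(u[m]).round(4),[ (t0,round(float(v[m&(abs(v-t0)<.018)].mean()),4)) for t0 in(-.1,-.05,0,.05,.1) if (m&(abs(v-t0)<.018)).sum()>5])
E
```

```text
clock: 27.75
tcp_pos: [0.4471, 0.0419, 0.1992]
orientation: [-0.0, -0.005, 1.0, 0.0]
wrist_force: [-0.0, 0.5, -2.7]
finger_gap: 0.0189
clock: 28.55
tcp_pos: [0.479, 0.4031, 0.1986]
orientation: [-0.001, -0.047, 0.999, -0.0]
wrist_force: [0.1, -0.9, -2.4]
finger_gap: 0.0188
28.55 [0.479  0.4031 0.1986] [-6.000e-04 -4.660e-02  9.989e-01 -2.000e-04] F [ 0.1 -0.9 -2.4] gap 0.0188
delta mm [-6.8  9.9 78.6] rot deg [-0.02 -0.07  0.14]
-1 1252 u -0.0491 [(-0.1, -0.0976), (-0.05, -0.0483), (0, 0.0011), (0.05, 0.0463), (0.1, 0.0997)]
1 800 u 0.0537 [(-0.1, -0.0977), (-0.05, -0.0481), (0, 0.0014), (0.1, 0.102)]
```

View pics/w8.png

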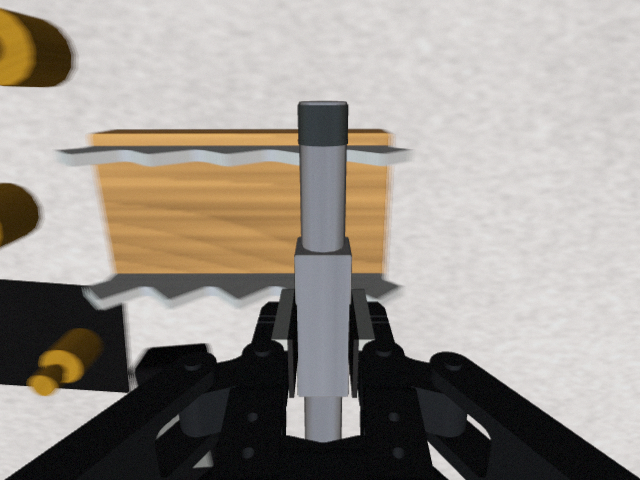

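The bar is held, and I see the combs with the free notch at right under the bar. I lower it in two stages.

```bash
python3 -m creep '[[-0.003,0.008,0.01,0,0,0],[-0.006,0.015,0.03,0,0,0],[-0.006,0.015,0.055,0,0,0],[-0.006,0.015,0.08,0,0,0],[-0.006,0.015,0.095,0,0,0],[-0.006,0.015,0.1,0,0,0],[-0.006,0.015,0.1,0,0,0],[-0.006,0.015,0.1,0,0,0]]'
python3 - <<'E'
from h import *
s=st(); go((.4857,.415,.0665),down(95.2))
E
```

```text
clock: 29.4
tcp_pos: [0.4853, 0.4159, 0.0999]
orientation: [0.0, -0.045, 0.999, 0.0]
wrist_force: [0.5, -0.1, -2.9]
finger_gap: 0.0187
29.4 [0.4853 0.4159 0.0999] [ 4.00e-04 -4.52e-02  9.99e-01  2.00e-04] F [ 0.5 -0.1 -2.9] gap 0.0187
delta mm [-0.2 -1.  33.4] rot deg [ 0.03  0.05 -0.02]
```

```bash
python3 -m creep '[[0,-0.001,0.01,0,0,0],[0,-0.001,0.02,0,0,0],[0,-0.001,0.025,0,0,0],[0,-0.001,0.028,0,0,0],[0,-0.001,0.031,0,0,0],[0,-0.001,0.032,0,0,0],[0,-0.001,0.033,0,0,0],[0,-0.001,0.033,0,0,0]]'
```

```text
clock: 30.2
tcp_pos: [0.4849, 0.415, 0.0667]
orientation: [0.0, -0.046, 0.999, -0.0]
wrist_force: [-1.0, -2.6, 0.2]
finger_gap: 0.0189
```

```bash
python3 -m creep '[[0,0,0,0,0,0],[0,0,0,0,0,0],[0,0,0,0,0,0],[0,0,0,0,0,0],[0,0,-0.02,0,0,0],[0,0,-0.06,0,0,0],[0,0,-0.1,0,0,0],[0,0,-0.14,0,0,0]]' 0.05
python3 -m creep '[[0,-0.045,0,0,0,0],[0,-0.095,0,0,0,0],[0,-0.145,0,0,0,0],[0,-0.195,0,0,0,0],[0,-0.245,0,0,0,0],[0,-0.295,0,0,0,0],[0,-0.34,0,0,0,0],[0,-0.38,0,0,0,0]]' 0.06
cat >> h.py <<'E'
def rack(W,lo=.062,hi=.085):
    a=np.radians(5.2); ex=np.array([np.cos(a),np.sin(a)]); ey=np.array([-ex[1],ex[0]]); seat=np.array([.4925,.3404])
    V=W.reshape(-1,3); u=(V[:,:2]-seat)@ex; v=(V[:,:2]-seat)@ey
    for k in(-.075,-.025,.025,.075):
        m=(abs(u)<.035)&(abs(v-k)<.02)&(V[:,2]>.06)&(V[:,2]<.1); n=m.sum()
        if n>20:
            w=(abs(u)<.1)&(abs(v-k)<.02)&(V[:,2]>.074)&(V[:,2]<.1)&(abs(abs(u)-.052)>.008); f=np.polyfit(u[w],v[w],1)
            print('notch',k,'n',n,'top z',np.percentile(V[m,2],[50,90]).round(4),'v',v[m].mean().round(4),'slope',f[0].round(3),'u',(u[w].min()+u[w].max()).round(4)/2)
E
python3 - <<'E'
from h import *
s=st(); o,im,W=levers(); rack(W)
for m,e in o: go((*m,.15),down(np.degrees(np.arctan2(e[1],e[0]))+90))
E
```

```text
clock: 31.0
tcp_pos: [0.4847, 0.415, 0.2076]
orientation: [-0.0, -0.046, 0.999, 0.0]
wrist_force: [0.5, -0.4, 0.7]
finger_gap: 0.0498
clock: 31.8
tcp_pos: [0.5195, 0.0345, 0.2065]
orientation: [0.001, -0.045, 0.999, -0.0]
wrist_force: [1.3, 0.3, 0.2]
finger_gap: 0.0599
31.8 [0.5195 0.0345 0.2065] [ 5.00e-04 -4.51e-02  9.99e-01 -1.00e-04] F [1.3 0.3 0.2] gap 0.0599
lever 569 [ 0.4964 -0.4462] ang 4.91 len 0.159 ztop 0.028
lever 550 [ 0.4858 -0.3626] ang 1.91 len 0.1597 ztop 0.0282
notch 0.075 n 344 top z [0.0808 0.084 ] v 0.0729 slope 0.005 u -0.00385
delta mm [  64.8 -471.7   58.1] rot deg [-0.22  0.07  0.01]
delta mm [  68.2 -387.5   57.8] rot deg [-0.22  0.07  3.01]
```

Lever A is seated. The outermost lever has been knocked to (0.496, -0.446), which is allowed for by re-measuring. Lever B is next.

```bash
python3 -m creep '[[0.01,-0.05,0,0,0,0.4],[0.018,-0.1,0,0,0,0.8],[0.027,-0.15,0,0,0,1.2],[0.036,-0.2,0,0,0,1.6],[0.045,-0.25,0,0,0,2],[0.053,-0.3,0,0,0,2.5],[0.062,-0.35,0.02,0,0,3],[0.066,-0.388,0.04,0,0,3]]' 0.06
python3 -m creep '[[0,0,0.01,0,0,0],[0,0,0.018,0,0,0],[0,0,0.018,0,0,0],[0,0,0.018,0,0,0],[0,0,0.018,0,0,0],[0,0,0.018,0,0,0],[0,0,0.018,0,0,0],[0,0,0.018,0,0,0]]'
python3 - <<'E'
from h import *
im,S=near((.486,-.3626),.012,.035,.09)
S=S[abs(S[:,1]+.364)<.03]; r=cv2.minAreaRect((S[:,:2]*1000).astype(np.float32)); print(r)
ang=r[2] if r[1][0]>r[1][1] else r[2]-90
go((r[0][0]/1000,r[0][1]/1000,.0105),down(90+ang))
E
```

```text
clock: 32.65
tcp_pos: [0.4895, -0.3567, 0.1681]
orientation: [0.001, -0.019, 1.0, -0.001]
wrist_force: [0.5, -0.5, -0.6]
finger_gap: 0.0603
clock: 33.45
tcp_pos: [0.4894, -0.3537, 0.1494]
orientation: [0.0, -0.02, 1.0, -0.0]
wrist_force: [0.3, -0.4, -0.4]
finger_gap: 0.06
33.45 [ 0.4894 -0.3537  0.1494] [ 3.000e-04 -1.960e-02  9.998e-01 -2.000e-04] F [ 0.3 -0.4 -0.4] gap 0.06
7362 rect [ 490.6 -404.2] [159.8  96.5] 2.09 z [0.0176 0.0246 0.0269]
((489.170166015625, -365.88897705078125), (159.78456115722656, 19.91533088684082), 2.083031177520752)
delta mm [  0.6 -12.1 138.8] rot deg [-0.01  0.02  0.15]
```

```bash
python3 -m creep '[[0.0005,-0.012,0.03,0,0,0],[0.0005,-0.012,0.07,0,0,0],[0.0005,-0.012,0.1,0,0,0],[0.0005,-0.012,0.125,0,0,0],[0.0005,-0.012,0.137,0,0,0],[0.0005,-0.012,0.139,0,0,0],[0.0005,-0.012,0.139,0,0,0],[0.0005,-0.012,0.139,0,0,0]]' 0.05 50
python3 -m creep '[[0,0,0,0,0,0],[0,0,0,0,0,0],[0,0,0,0,0,0],[0,0,0,0,0,0],[0,0,0,0,0,0],[0,0,-0.01,0,0,0],[0,0,-0.04,0,0,0],[0,0,-0.08,0,0,0]]' 0.0 50
python3 - <<'E'
from h import *
s=st(); a=np.radians(5.2); ey=np.array([-np.sin(a),np.cos(a)]); t=np.array([.4915,.339])+ey*.025; print(t)
c=(np.array([.4892,-.3659,.0905]),down(92.2)); go((*t,.2),down(95.2),c)
E
```

```text
clock: 34.3
tcp_pos: [0.49, -0.3668, 0.0116]
orientation: [0.001, -0.019, 1.0, -0.001]
wrist_force: [0.8, -0.9, -0.3]
finger_gap: 0.0502
clock: 35.1
tcp_pos: [0.4871, -0.3641, 0.0884]
orientation: [-0.002, -0.019, 1.0, 0.002]
wrist_force: [0.2, -0.3, -2.5]
finger_gap: 0.0189
35.1 [ 0.4871 -0.3641  0.0884] [-0.0023 -0.0194  0.9998  0.0024] F [ 0.2 -0.3 -2.5] gap 0.0189
[0.48923419 0.36389711]
delta mm [ -28.   729.3 -109.5] rot deg [ 0.  0. -3.]
```

```bash
python3 -m creep '[[0,0,-0.04,0,0,0],[0,0.01,-0.08,0,0,0],[0,0.04,-0.11,0,0,0],[0,0.08,-0.11,0,0,0],[0,0.13,-0.11,0,0,0],[0,0.18,-0.11,0,0,0],[-0.005,0.23,-0.11,0,0,0],[-0.01,0.28,-0.11,0,0,0]]'
python3 -m creep '[[-0.002,0.05,0,0,0,-0.5],[-0.004,0.1,0,0,0,-1],[-0.006,0.15,0,0,0,-1.5],[-0.01,0.2,0,0,0,-2],[-0.012,0.25,0,0,0,-2.5],[-0.014,0.3,0,0,0,-3],[-0.016,0.35,0,0,0,-3],[-0.018,0.39,0,0,0,-3]]'
python3 -m creep '[[0,0.02,0,0,0,0],[0,0.04,0,0,0,0],[0,0.055,0.01,0,0,0],[0,0.059,0.03,0,0,0],[0,0.059,0.06,0,0,0],[0,0.059,0.085,0,0,0],[0,0.059,0.095,0,0,0],[0,0.059,0.095,0,0,0]]'
python3 - <<'E'
from h import *
s=st(); go((.4892,.3639,.0665),down(95.2)); p,im,d=cam('top'); rack(cloud(p,d))
E
```

```text
clock: 35.9
tcp_pos: [0.4872, -0.0843, 0.2001]
orientation: [-0.0, -0.019, 1.0, 0.0]
wrist_force: [1.5, 0.5, -3.3]
finger_gap: 0.0187
clock: 36.7
tcp_pos: [0.4899, 0.3067, 0.2]
orientation: [-0.0, -0.046, 0.999, 0.0]
wrist_force: [1.1, 0.9, -3.1]
finger_gap: 0.0187
clock: 37.5
tcp_pos: [0.4842, 0.3618, 0.1029]
orientation: [-0.002, -0.045, 0.999, -0.001]
wrist_force: [0.2, -0.4, -2.2]
finger_gap: 0.0188
37.5 [0.4842 0.3618 0.1029] [-0.002  -0.0453  0.999  -0.001 ] F [ 0.2 -0.4 -2.2] gap 0.0188
delta mm [-5.3  1.7 36.4] rot deg [-0.11 -0.24 -0.  ]
notch 0.075 n 81 top z [0.0806 0.0826] v 0.0724 slope -0.016 u -0.0038
```

```bash
python3 -m creep '[[-0.002,0.001,0.01,0,0,0],[-0.003,0.001,0.02,0,0,0],[-0.003,0.001,0.028,0,0,0],[-0.003,0.001,0.033,0,0,0],[-0.003,0.001,0.036,0,0,0],[-0.003,0.001,0.038,0,0,0],[-0.003,0.001,0.039,0,0,0],[-0.003,0.001,0.039,0,0,0]]'
```

```text
clock: 38.35
tcp_pos: [0.4885, 0.3646, 0.0675]
orientation: [0.0, -0.046, 0.999, 0.0]
wrist_force: [-3.0, -0.5, 4.2]
finger_gap: 0.0186
```

```bash
python3 -m creep '[[0,0,0,0,0,0],[0,0,0,0,0,0],[0,0,0,0,0,0],[0,0,0,0,0,0],[0,0,-0.02,0,0,0],[0,0,-0.06,0,0,0],[0,0,-0.1,0,0,0],[0,0,-0.14,0,0,0]]' 0.036
python3 -m creep '[[0.005,-0.045,0,0,0,0],[0.008,-0.095,0,0,0,0],[0.012,-0.145,0,0,0,0],[0.016,-0.195,0,0,0,0],[0.02,-0.245,0,0,0,0],[0.024,-0.295,0,0,0,0],[0.028,-0.345,0,0,0,0],[0.032,-0.39,0,0,0,0]]' 0.06
python3 - <<'E'
from h import *
s=st(); o,im,W=levers(); rack(W)
for m,e in o: go((*m,.15),down(np.degrees(np.arctan2(e[1],e[0]))+90))
E
```

```text
clock: 39.15
tcp_pos: [0.4884, 0.364, 0.2073]
orientation: [-0.0, -0.046, 0.999, -0.0]
wrist_force: [0.5, 0.2, 0.7]
finger_gap: 0.036
clock: 39.95
tcp_pos: [0.492, -0.0294, 0.2062]
orientation: [0.0, -0.045, 0.999, -0.0]
wrist_force: [1.6, 0.7, 0.0]
finger_gap: 0.0599
39.95 [ 0.492  -0.0294  0.2062] [ 4.00e-04 -4.53e-02  9.99e-01 -1.00e-04] F [1.6 0.7 0. ] gap 0.0599
lever 557 [ 0.4963 -0.4463] ang 5.04 len 0.1594 ztop 0.028
notch 0.025 n 345 top z [0.0806 0.0836] v 0.0234 slope 0.005 u -0.0058
notch 0.075 n 343 top z [0.0808 0.0841] v 0.0729 slope 0.004 u -0.0038
delta mm [  31.1 -409.5   58.1] rot deg [-0.27  0.03 -0.18]
```

```bash
python3 -m creep '[[0.004,-0.05,0,0,0,0],[0.008,-0.1,0,0,0,0],[0.012,-0.15,0,0,0,0],[0.016,-0.2,0,0,0,0],[0.02,-0.25,0,0,0,0],[0.024,-0.3,0,0,0,0],[0.028,-0.35,0.01,0,0,0],[0.03,-0.4,0.03,0,0,0]]' 0.06
python3 -m creep '[[0,-0.013,0.01,0,0,0],[0,-0.013,0.026,0,0,0],[0,-0.013,0.026,0,0,0],[0,-0.013,0.026,0,0,0],[0,-0.013,0.026,0,0,0],[0,-0.013,0.026,0,0,0],[0,-0.013,0.026,0,0,0],[0,-0.013,0.026,0,0,0]]'
python3 - <<'E'
from h import *
im,S=near((.4985,-.449),.012,.035,.09)
r=cv2.minAreaRect((S[:,:2]*1000).astype(np.float32))
ang=r[2] if r[1][0]>r[1][1] else r[2]-90
go((r[0][0]/1000,r[0][1]/1000,.0105),down(90+ang))
E
```

```text
clock: 40.8
tcp_pos: [0.499, -0.4256, 0.1794]
orientation: [0.001, -0.045, 0.999, -0.001]
wrist_force: [1.2, -0.2, -0.2]
finger_gap: 0.0602
clock: 41.6
tcp_pos: [0.4999, -0.4355, 0.1529]
orientation: [0.0, -0.046, 0.999, -0.0]
wrist_force: [-0.0, 0.0, 0.3]
finger_gap: 0.06
41.6 [ 0.4999 -0.4355  0.1529] [ 4.00e-04 -4.58e-02  9.99e-01 -4.00e-04] F [-0.   0.   0.3] gap 0.06
5354 rect [ 500.  -449.8] [159.9  19.9] 4.95 z [0.0191 0.0241 0.0268]
delta mm [  1.2 -14.2 142.2] rot deg [-0.03  0.03  0.29]
```

```bash
python3 -m creep '[[0.001,-0.014,0.03,0,0,0],[0.001,-0.014,0.07,0,0,0],[0.001,-0.014,0.1,0,0,0],[0.001,-0.014,0.125,0,0,0],[0.001,-0.014,0.14,0,0,0],[0.001,-0.014,0.142,0,0,0],[0.001,-0.014,0.142,0,0,0],[0.001,-0.014,0.142,0,0,0]]' 0.055 50
python3 -m creep '[[0,0,0,0,0,0],[0,0,0,0,0,0],[0,0,0,0,0,0],[0,0,0,0,0,0],[0,0,0,0,0,0],[0,0,-0.01,0,0,0],[0,0,-0.04,0,0,0],[0,0,-0.08,0,0,0]]' 0.0 50
python3 - <<'E'
from h import *
s=st(); a=np.radians(5.2); ey=np.array([-np.sin(a),np.cos(a)]); t=np.array([.4915,.339])-ey*.025; print(t)
c=(np.array([.5,-.4498,.0905]),down(95.2)); go((*t,.2),down(95.2),c)
E
```

```text
clock: 42.45
tcp_pos: [0.5008, -0.4506, 0.0119]
orientation: [0.001, -0.046, 0.999, -0.001]
wrist_force: [-0.0, 0.4, 0.0]
finger_gap: 0.0551
clock: 43.25
tcp_pos: [0.4981, -0.4476, 0.088]
orientation: [-0.002, -0.046, 0.999, 0.003]
wrist_force: [0.1, -0.3, -2.1]
finger_gap: 0.0188
43.25 [ 0.4981 -0.4476  0.088 ] [-0.0022 -0.0455  0.999   0.0028] F [ 0.1 -0.3 -2.1] gap 0.0188
[0.49376581 0.31410289]
delta mm [ -63.   761.3 -109.5] rot deg [0. 0. 0.]
```

```bash
python3 -m creep '[[0,0,-0.04,0,0,0],[0,0.01,-0.08,0,0,0],[0,0.04,-0.11,0,0,0],[-0.005,0.08,-0.11,0,0,0],[-0.01,0.13,-0.11,0,0,0],[-0.015,0.18,-0.11,0,0,0],[-0.02,0.23,-0.11,0,0,0],[-0.025,0.28,-0.11,0,0,0]]'
python3 -m creep '[[-0.004,0.05,0,0,0,0],[-0.008,0.1,0,0,0,0],[-0.012,0.15,0,0,0,0],[-0.017,0.2,0,0,0,0],[-0.022,0.25,0,0,0,0],[-0.027,0.3,0,0,0,0],[-0.032,0.35,0,0,0,0],[-0.036,0.4,0,0,0,0]]'
python3 -m creep '[[-0.001,0.03,0,0,0,0],[-0.002,0.055,0,0,0,0],[-0.002,0.073,0.0,0,0,0],[-0.002,0.081,0.03,0,0,0],[-0.002,0.081,0.06,0,0,0],[-0.002,0.081,0.085,0,0,0],[-0.002,0.081,0.095,0,0,0],[-0.002,0.081,0.095,0,0,0]]'
python3 -m creep '[[0,0,0,0,0,0],[0,0,0,0,0,0],[0,0,0,0,0,0],[0,0,0,0,0,0],[0,0,0,0,0,0],[0,0,0,0,0,0],[0,0,0,0,0,0],[0,0,0,0,0,0]]' >/dev/null
python3 - <<'E'
from h import *
s=st(); go((.4938,.3141,.0665),down(95.2))
E
```

```text
clock: 44.05
tcp_pos: [0.4984, -0.1674, 0.2]
orientation: [-0.0, -0.045, 0.999, 0.0]
wrist_force: [2.1, 0.1, -2.2]
finger_gap: 0.0188
clock: 44.85
tcp_pos: [0.4979, 0.2324, 0.2002]
orientation: [-0.0, -0.046, 0.999, -0.0]
wrist_force: [1.3, -0.0, -2.9]
finger_gap: 0.0189
clock: 45.65
tcp_pos: [0.4919, 0.3106, 0.1036]
orientation: [-0.002, -0.046, 0.999, -0.001]
wrist_force: [0.9, 1.1, -2.1]
finger_gap: 0.0186
46.45 [0.4934 0.3113 0.1052] [ 0.00e+00 -4.56e-02  9.99e-01  1.00e-04] F [-0.2  0.2 -2.5] gap 0.0185
delta mm [-0.7  2.7 38.7] rot deg [0.01 0.   0.02]
```

```bash
python3 -m creep '[[-0.0005,0.0025,0.01,0,0,0],[-0.0005,0.0025,0.02,0,0,0],[-0.0005,0.0025,0.028,0,0,0],[-0.0005,0.0025,0.033,0,0,0],[-0.0005,0.0025,0.036,0,0,0],[-0.0005,0.0025,0.0375,0,0,0],[-0.0005,0.0025,0.0385,0,0,0],[-0.0005,0.0025,0.0385,0,0,0]]'
python3 -m creep '[[0,0,0,0,0,0],[0,0,0,0,0,0],[0,0,0,0,0,0],[0,0,0,0,0,0],[0,0,-0.02,0,0,0],[0,0,-0.06,0,0,0],[0,0,-0.1,0,0,0],[0,0,-0.15,0,0,0]]' 0.036
python3 -m creep '[[0.01,-0.04,-0.02,0,0,0],[0.03,-0.07,-0.03,0,0,0],[0.06,-0.08,-0.03,0,0,0],[0.1,-0.09,-0.03,0,0,0],[0.11,-0.1,-0.03,0,0,0],[0.11,-0.1,-0.03,0,0,0],[0.11,-0.1,-0.03,0,0,0],[0.11,-0.1,-0.03,0,0,0]]'
python3 - <<'E'
from h import *
s=st(); o,im,W=levers(); rack(W); look(); cv2.imwrite('pics/end.png',im)
p,im2,d=cam('scene'); cv2.imwrite('pics/end2.png',cv2.resize(im2[170:350,230:530],None,fx=2.5,fy=2.5,interpolation=cv2.INTER_CUBIC))
V=W[190:255,270:380].reshape(-1,3); V=V[(V[:,2]>.02)&(V[:,2]<.18)]; print(cv2.minAreaRect((V[:,:2]*1000).astype(np.float32)))
V=W.reshape(-1,3); V=V[(np.hypot(V[:,0]-.648,V[:,1]-.18)<.03)&(V[:,2]>.05)]; print('weight',len(V),V.mean(0),V[:,2].max())
E
```

```text
clock: 47.25
tcp_pos: [0.4938, 0.3146, 0.0677]
orientation: [0.0, -0.046, 0.999, 0.001]
wrist_force: [-3.8, 3.3, 5.0]
finger_gap: 0.0186
clock: 48.05
tcp_pos: [0.4928, 0.3132, 0.2167]
orientation: [-0.001, -0.045, 0.999, -0.001]
wrist_force: [0.9, 1.3, -0.3]
finger_gap: 0.036
clock: 48.85
tcp_pos: [0.3945, 0.2047, 0.2467]
orientation: [0.0, -0.046, 0.999, 0.0]
wrist_force: [0.5, 0.9, 0.4]
finger_gap: 0.0361
48.85 [0.3945 0.2047 0.2467] [ 4.00e-04 -4.55e-02  9.99e-01  2.00e-04] F [0.5 0.9 0.4] gap 0.0361
48.9 [0.3944 0.2047 0.2466] [ 2.00e-04 -4.56e-02  9.99e-01  1.00e-04] F [ 0.3 -0.3 -0.7] gap 0.036
rim n 581 z [0.1078 0.1137 0.1157]
floor n 2686 z [0.0808 0.0823 0.0837]
((605.4699096679688, -28.7613525390625), (108.44216918945312, 209.0680389404297), 8.806221961975098)
weight 80 [0.6465725  0.17954406 0.06318591] 0.06887096113554336
```

View pics/end2.png

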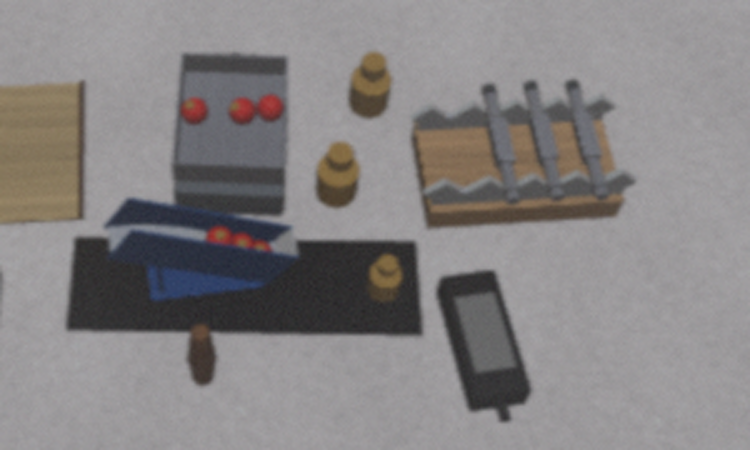

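The scene view shows three bars across both combs at (500,140), (543,140) and (587,140). Three knobs are in the tray, three are in the upright cup on the mat, and the weight stands on the mat at (385,278). I check the bar heights once by depth, then hand in.

```bash
python3 - <<'E'
from h import *
p,im,d=cam('scene'); rack(cloud(p,d)); st()
E
```

```text
notch -0.025 n 171 top z [0.0818 0.085 ] v -0.026 slope 0.008 u -0.00165
notch 0.025 n 176 top z [0.082  0.0857] v 0.0236 slope 0.008 u -0.0016
notch 0.075 n 173 top z [0.0818 0.0861] v 0.0732 slope 0.016 u 0.00045
49.05 [0.3938 0.2045 0.2463] [-2.00e-04 -4.57e-02  9.99e-01 -0.00e+00] F [ 0.6 -0.5 -0.1] gap 0.0361
```

All three bars sit at the same height, with their tops at 82 mm as expected, and are aligned within 0.02 rad. I hand in.

```bash
python3 -c "
from workcell import env
print(env.hand_in())"
```

```text
the job is handed in; nothing more can be done
None
```

The job is handed in, at about 49 s on the robot's clock. The batch had three lever bars; all three are in the rack, and three knobs are in the scale's tray. `hand_in` reports no verdict, so these are my own last checks:

- **Check weight:** it stands upright on the mat, and the scale read empty before I poured.
- **Knobs:** three are in the tray, and the tray floor sank 12.4 mm (three knobs should give 12.3 mm). The first knob rolled out earlier than expected, at about 15° tilt while I was lowering the cup, but it landed in the tray. The last view shows the remaining knobs in the cup.
- **Cup:** it stands upright on the mat, close to where it started.
- **Bars:** they lie in the -25, +25 and +75 mm notches. Their tops are at 82 mm, as expected for seated bars, and they are within 0.02 rad of the rack's axis. The lever farthest along the board was knocked aside during the run; I measured it again before picking it up.
- **Other objects:** I never touched the adapter, file handle or small-parts box. The arm ended clear of everything.

One check failed: the top camera could not see the rack at the end because the arm was in the way. I took the final bar heights from the scene camera instead. Separately, my wrist- and top-camera positions for the rack differed by about 2 mm, well within what the notches forgive.

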